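Side-pull proof test of a board on a sprung gauge

TASK

Take the tall board with the thick black top rail out of the rack and slide it edgewise, fully home, into the leaning slot of the pull tester. Holding it by the rail, draw the sprung carriage out with it until the pointer lines up with the steel marker clip on the scale, never clearly past it, and hold it there for about two seconds. Then ease the carriage back to its rest without letting it snap, leave the board seated in the slot and let go; leave the marker and everything else as they are.

Things in the scene. Friction and masses are not known exactly. Their poses are not given: they have to be found in the camera images.
- card: The board to test: aluminium, 6 mm thick (x), 90 wide (y), 110 tall (z), about 160 g; small parts on one face, 40 to 66 mm up, up to 10 mm proud. Its top 24 mm is a black grip rail, 12 mm thick, 90 wide. Origin at the centre of its bottom edge, z towards the rail. Starts upright in one of the rack's slots. May face either way in the tester.
- rack: Fixed grey plastic rack, 150 (x) by 110 (y) mm. Origin at the centre of its underside. Two slots along its y at x = -37.5 and +37.5 mm, slot floor 12 mm up, wall tops 38 mm up, gap 9 mm; a board in it stands upright with its y along the rack's y.
- heatsink: Bystander in the rack's other slot: a dark finned heatsink plate without a rail, 90 mm wide, 60 mm tall, 16 mm over its fins; origin at the centre of its bottom edge.
- tester: Fixed pull tester: flat grey bed 360 mm long (x from -200 to +160) and 120 wide, spring housing at its -x end (top 62 mm up), white scale with a tick every 10 mm along its -y side (y -60 to -126, top 30 mm up). Origin on the bench. The carriage is pulled out along the tester's +x.
- shoe: Dark steel slot on the carriage. Origin: centre of the slot floor, 66 mm above the bench. z: how the board stands in it, leaning 30 degrees from vertical, top towards the tester's -x. y: along the slot (= tester's y); x: across it. Gap 9 mm in x, 98 in y, 28 deep, flared lips to 41 mm. A seated board has its origin here, its z along this z, its y along this y (either way round).
- carriage (a joint): Travel of the sprung carriage, and so of the pointer, along the tester's +x in m: 0 at rest, 0.10 at its stop. The spring pulls it back with about 2.4 N at rest and 80 N more per m. Between carriage and slot sits a stiff-running sprung buffer: under load the slot runs ahead of the carriage along +x by an uneven amount, up to 30 mm, so the board travels farther than the pointer.
- pointer (a point): Tip of the thin steel pointer that sticks out from the carriage over the scale. Axes as the tester's.
- mark (a point): Inner tip (3 mm wide) of the steel marker clip, 10 mm wide, on the scale's outer edge. Axes as the tester's. The pointer lines up with it when both have the same x in the tester's frame: 35 to 78 mm of carriage travel from rest. The pointer passes beside it without touching.
- tub: Bystander: open white plastic tub, 100 mm across, 75 mm tall, origin under its centre.
- dish: Bystander: small steel dish, 76 mm across, 22 mm tall, origin under its centre.
- screwdriver: Bystander: screwdriver with red handle lying along its x on the bench.
There are look-alikes about, which are no part of the job. What is shaped like the card but blue or green is not meant.

How it is judged:
By the outcome, as a careful person would: the job done as asked, in the order asked, and still so for the second after the job is handed in, with the robot touching nothing.
It also fails if it takes over 58 s, if anything falls off the work surface, if the arm or the gripper's body presses on something with over 40 N, if the wrist force passes 120 N, or if a joint passes its speed limit or range.

ROBOT

A 6-joint arm with a two-finger parallel gripper is mounted at the origin on the work surface. World frame = base frame: x ahead of the robot, y to its left, z up, the work surface at z = 0. Lengths are in m, angles in degrees, forces in N, time in s.
With the tool pointing down it reaches from about 0.35 to 0.875 m from the base axis. Payload 4.2 kg.
Tool frame: the origin (TCP) lies midway between the tips of the shut fingers; the grasp point (between the pads) lies r.grasp_offset behind it (r.grasp_offset is the distance from the TCP to the grasp point, in m); z points along the fingers, y is the direction in which the jaws open and shut (so a half turn about z gives the same grasp; the last joint's range is limited). The gripper opens to 87 mm and grips with 3 to 60 N. Pads are 19 mm wide; open, the fingers measure 117 mm over their backs; the gripper's body (75 mm by 190 mm) begins 51 mm behind the grasp point.
Start: joints at [88.27, 22.042, 0.453, 0, -68.411, -14.817], TCP at [0.178, 0.599, 0.223] pointing down, gripper open.
Joint ranges: [-179.83, 179.83], [-69.29, 118.12], [-61.27, 80.66], [-181.25, 117.63], [-171.15, -9.14], [-177.46, 177.46]. Speed limits (degrees/s): [159.86, 159.86, 180, 180, 180, 180].

INTERFACE

Orientations are given as a 3x3 rotation matrix whose columns are the frame's x, y, z axes.
In Python, from station import sense, optics, r gives the robot as it stands. The module is installed in compiled form; this text tells all that it offers.
- The arm moves only by the tool servo_tool, never from a script. Its argument "deltas" is a list of rows, each an object with "slide": the shift along the tool's x, y, z in units of 25 mm (1.0 is 25 mm), a list of three; "spin": the turn about the tool's z in units of 8 degrees (1.0 is 8 degrees). A call has 1 to 10 rows; each row shifts and turns the pose as measured when the row begins, along the tool's axes as they then stand; what a row does not reach is not made up. A row lasts 1/10 s, in which the tool goes at most 50 mm and 8.59 degrees, less where a joint would pass 70% of its speed; a pose out of reach is approached as far as the arm can. A call is refused whole if a number of a shift passes 1 or a number of a turn 1, either way. A call with a gripper value outside its range is refused whole. "gripper" is the closure in counts, from 0 (fully open) to 255 (shut), set as the call begins (left out, the last holds). The fingers move at their own pace and stop on an object; the grip force is fixed at half the most. Time passes only in rows, so rows that do not move let the fingers close. It gives the time, the measured TCP pose, the force and the opening at its end, in the units of the state.
- sense(): the state, without advancing time (a new reading comes with each control period).
- optics.capture(name): name is "side" or "top" or "wrist"; returns a dict with "frame" (480x640x3 uint8, red, green, blue), "camera_matrix" (3x3 intrinsics, pixels), "k1" (the pictures are not rectified: a ray, as slopes to the right and down, at radius r is drawn at 1 + k1 r^2 times it, then the intrinsics apply), "eye" and "rotation" of the camera in the world. Camera axes: x right, y down, z forward; pixel columns grow to the right and rows downward; lengths in m; the calibration is good to about 2 mm. A picture is of the moment at which its call begins. There is no depth.
- r.finish_job(): hands the job in, once; it reports no verdict.
The state is a dict: "time_s": time; "joints": joint angles; "joint_velocities": joint speeds; "effort": joint torques, N m; "tcp_pos": TCP position; "ee_rot": TCP orientation; "wrist_force": force on the tool from outside, world axes, zero at the start; "moment": the same for the moment, N m; "gripper_width": opening from 0.0 (shut) to 1.0 (fully open).
Only numpy, scipy, OpenCV 4.12 (cv2) and the standard library are available. Lean on these libraries where they do the work, as an engineer would, in place of code of your own. Each camera call takes 0.05 s, during which the arm holds its last target.

## Working session

There is one attempt and no reset: what is moved stays moved. The work goes in short steps, Python scripts to look and compute and a tool call to move; the robot and the scene stay as the last step left them, time stands still between calls to the robot, and variables do not carry over. Pictures are saved under pics/ and viewed, and the job is handed in when it is done.

Besides the shell and the picture viewer there is one more tool, called after ">>>" as name(argument=value, ...), one argument or row to a line, values as JSON. servo_tool: Moves the arm, as the interface text tells. Its arguments: {"type":"object","properties":{"deltas":{"type":"array"},"gripper":{"type":"number"}},"required":["deltas"]}

```bash
mkdir -p pics; ls; python3 - <<'E'
from station import sense, optics, r
import cv2
print(sense()); print(r.grasp_offset)
for n in ("side","top","wrist"):
    c=optics.capture(n); cv2.imwrite(f"pics/{n}0.png",c["frame"][:,:,::-1])
    print(n,c["camera_matrix"],c["k1"],c["eye"],c["rotation"])
E
```

```text
pics
{'time_s': 0.0, 'joints': array([ 8.82688002e+01,  2.20899488e+01,  3.80090776e-01, -3.10078858e-02,
       -6.84111950e+01, -1.48165104e+01]), 'joint_velocities': array([ 0.03985597,  0.01711077, -0.04601113, -0.03323934,  0.03216489,
       -0.03510482]), 'effort': array([-6.73100549e-04, -3.90666926e+01,  1.87409592e+01,  4.22006294e+00,
        1.10414653e-02, -2.01623898e-04]), 'tcp_pos': array([0.17780915, 0.59854057, 0.22146506]), 'ee_rot': array([[ 9.58526033e-01, -2.85004425e-01, -5.66821134e-04],
       [-2.85004983e-01, -9.58523742e-01, -2.09655508e-03],
       [ 5.42159614e-05,  2.17114947e-03, -9.99997642e-01]]), 'wrist_force': array([ 0.37496189, -0.35666567,  0.23677577]), 'moment': array([-0.00906749,  0.05630492, -0.02498952]), 'gripper_width': 0.9968960499547886}
0.0187
side [[581.47602264   0.         314.60300082]
 [  0.         581.47602264 240.93297532]
 [  0.           0.           1.        ]] -0.08984260709555764 [ 0.0766168  -1.1325954   1.05681309] [[ 0.91287104 -0.2618525   0.31320877]
 [-0.40812007 -0.56612841  0.71619594]
 [-0.01022132 -0.78162132 -0.62366949]]
top [[587.77741896   0.         313.6010055 ]
 [  0.         587.77741896 247.23218843]
 [  0.           0.           1.        ]] 0.06253245203751309 [ 0.40204936 -0.03571613  1.25275789] [[ 0.00786696 -0.99029183  0.13878114]
 [-0.999967   -0.00750928  0.00310072]
 [-0.00202847 -0.13880096 -0.99031822]]
wrist [[410.86591022   0.         317.07160764]
 [  0.         410.86591022 240.59357857]
 [  0.           0.           1.        ]] -0.05098074114562142 [0.25732878 0.57504159 0.38163161] [[-0.2862685  -0.91358765 -0.28880434]
 [-0.95814807  0.273464    0.08467421]
 [ 0.00162027  0.30095688 -0.95363637]]
```

View pics/top0.png

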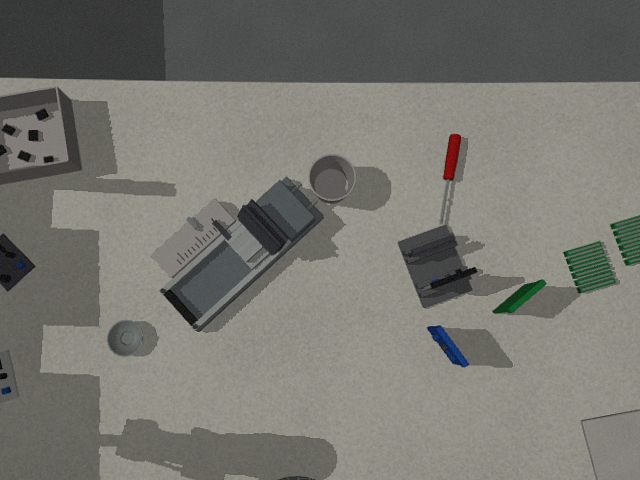

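View pics/side0.png

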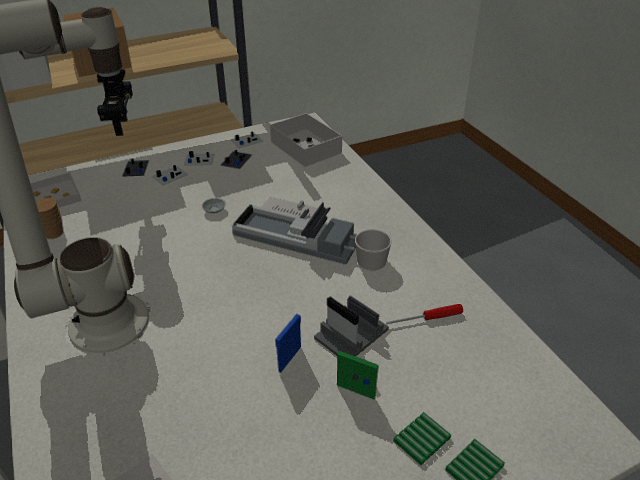

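View pics/wrist0.png

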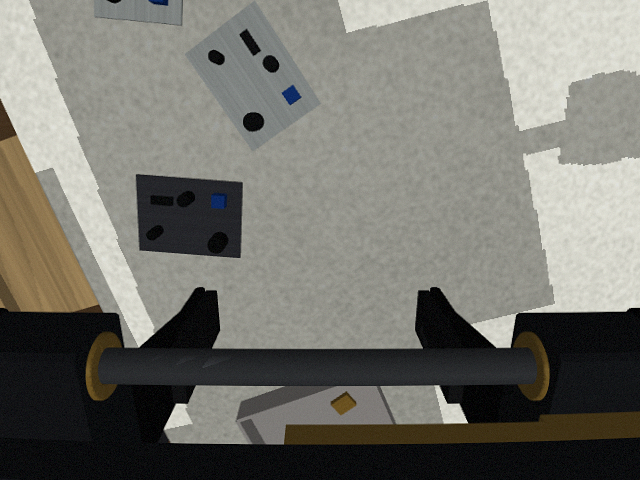

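```bash
cat > h.py <<'E'
import numpy as np, cv2
from station import sense, optics, r
def cap(n,save=None):
    c=optics.capture(n)
    if save: cv2.imwrite(f"pics/{save}.png",c["frame"][:,:,::-1])
    return c
def slopes(c,uv):
    K=c["camera_matrix"]; d=(np.array(uv,float)-K[:2,2])/[K[0,0],K[1,1]]
    s=d.copy()
    for _ in range(20): s=d/(1+c["k1"]*(s@s))
    return s
def ray(c,uv):
    s=slopes(c,uv); v=c["rotation"]@np.array([s[0],s[1],1]); return np.array(c["eye"]),v/np.linalg.norm(v)
def onz(c,uv,z):
    e,v=ray(c,uv); return e+v*(z-e[2])/v[2]
def proj(c,p):
    q=c["rotation"].T@(np.array(p,float)-c["eye"]); s=q[:2]/q[2]; s=s*(1+c["k1"]*(s@s))
    K=c["camera_matrix"]; return s*[K[0,0],K[1,1]]+K[:2,2]
def tri(c1,u1,c2,u2):
    e1,v1=ray(c1,u1);e2,v2=ray(c2,u2)
    A=np.stack([v1,-v2],1);t=np.linalg.lstsq(A,e2-e1,rcond=None)[0]
    a=e1+t[0]*v1;b=e2+t[1]*v2
    return (a+b)/2,np.linalg.norm(a-b)
def crop(c,x0,y0,x1,y1,k,name):
    im=c["frame"][y0:y1,x0:x1,::-1]
    cv2.imwrite(f"pics/{name}.png",cv2.resize(im,None,fx=k,fy=k,interpolation=cv2.INTER_CUBIC))
class Saved(dict): pass
E
python3 - <<'E'
from h import *
import pickle
t=cap("top");s=cap("side")
pickle.dump({"top":t,"side":s},open("init.pkl","wb"))
crop(t,140,160,340,340,4,"t_tester"); crop(t,380,200,500,320,5,"t_rack")
crop(s,225,180,365,270,5,"s_tester"); crop(s,300,280,400,370,6,"s_rack")
E
```

```text
(no output)
```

View pics/t_tester.png

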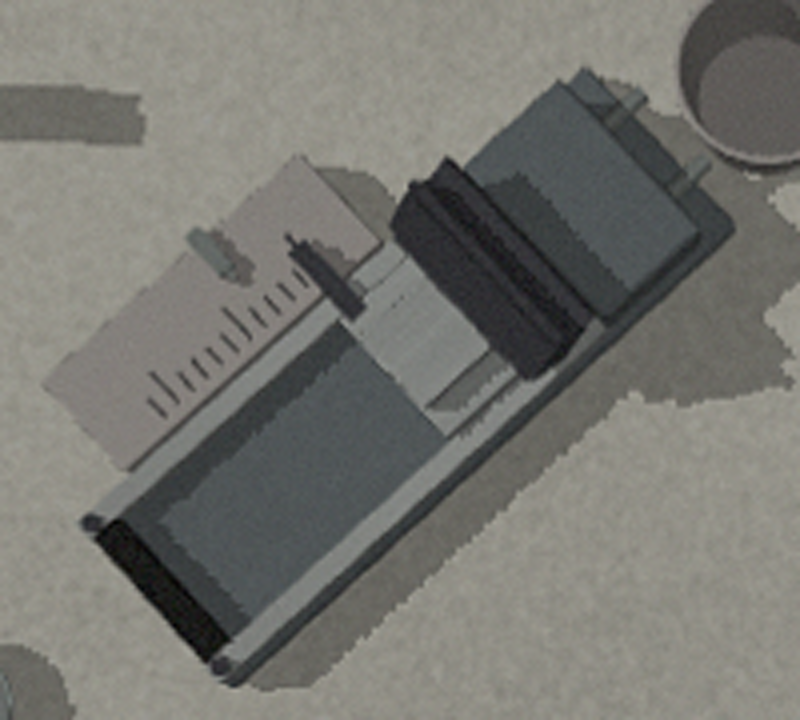

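View pics/t_rack.png

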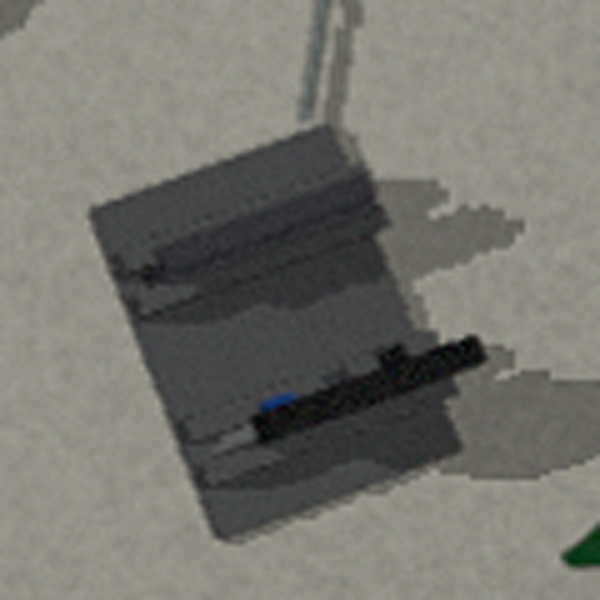

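View pics/s_tester.png

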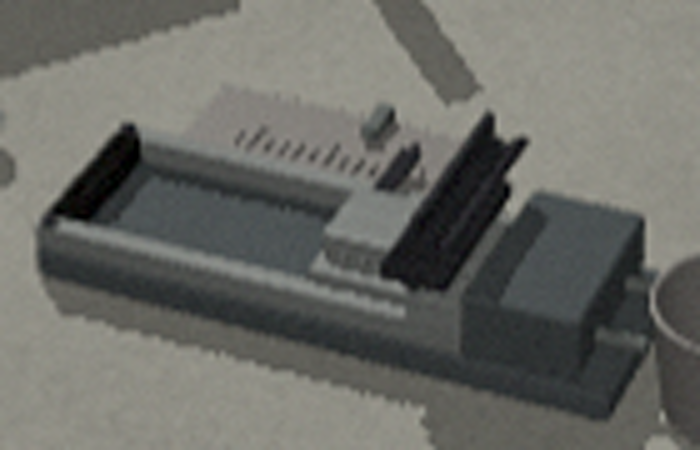

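View pics/s_rack.png

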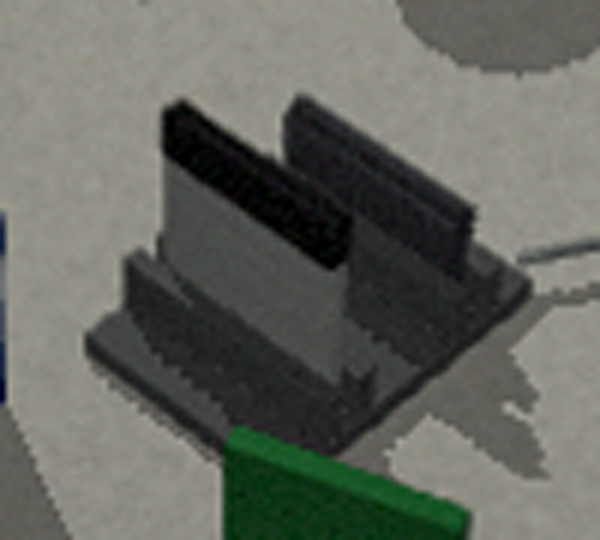

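```bash
python3 - <<'E'
from h import *
import pickle
d=pickle.load(open("init.pkl","rb"));t=d["top"];s=d["side"]
g=t["frame"].max(2).astype(int)
print(g[268:292:1,425:485:3])
m=((g<32)*255).astype(np.uint8); m[:, :425]=0;m[:,485:]=0;m[:262]=0;m[:262]=0;m[295:]=0
n,l,st,ce=cv2.connectedComponentsWithStats(m)
print(st,ce)
E
```

```text
[[ 74  73  72  72  72  67  72  70  73  72  70  65  72  72  93  70  21 113
  142 147]
 [ 73  70  70  73  75  70  74  75  72  72  58  45  62  71  37  22   6  60
   94 137]
 [ 73  72  68  71  72  70  73  68  67  64  45   5  53  59  17  20  13  41
  103  97]
 [ 66  70  75  71  72  73  71  70  75  73  44  23  26  25  33  28  27  25
  102 101]
 [ 69  69  72  70  74  72  71  72  70  73  59  25  21  16  20  21  16  51
  107 102]
 [ 72  70  72  70  68  72  68  69  63  71  64  17  25  33  26  17  43 108
  102 104]
 [ 71  73  74  72  75  71  72  62  54  67  24  23  34  24  25  29  91 104
  110 140]
 [ 71  70  71  74  69  68  72  56  46  34  24  26  26  20  26  65 104 101
  143  98]
 [ 72  68  69  65  61  68  73  57  32  25  30  20  27  28  44  64 101 103
  106 101]
 [ 74  74  68  61  72  70  67  20  21  25  23  30  18  43  57  54 107 102
  107 102]
 [ 71  70  66  72  90  68  32  19  28  16  29  23  35  59  52  49 107 101
  103 101]
 [ 71  65  71  85 106  36  23  18  25  20  23  34  49  53  53  82 106 103
  101 101]
 [ 67  75  69 110  73  24  14  33  34  32  38  53  57  42  52 108 102 101
  103 
[... 376 characters left out ...]
53  54  57  60  51  57  54  51  61 101 102
   99 108]
 [ 66  93  45  18  29  44  59  52  60  45  55  53  53  51  57  58 104 104
  105 108]
 [ 91  92  43  23  48  59  52  54  49  53  51  54  55  49  50  54 108 107
  109 104]
 [ 93  79  34  44  56  56  55  48  51  53  56  51  49  58  51  48 106 109
  103 104]
 [ 88  53  60  58  61  54  49  56  50  49  54  52  55  54  57  49 103 102
   97 108]
 [ 53  74  73  76  55  44  53  55  51  52  55  53  53  55  53  53 104 101
  102 109]
 [ 71  73  72  74  58  54  55  54  52  55  51  53  48  47  46  88 108 100
  101 105]]
[[     0      0    640    480 306942]
 [   431    268     46     21    258]] [[319.38783223 239.46817966]
 [452.94573643 277.35658915]]
```

```bash
python3 - <<'E'
from h import *
import pickle
d=pickle.load(open("init.pkl","rb"));t=d["top"];s=d["side"]
def T(x,y): return (140+x/4-.375,160+y/4-.375)
print("rail c",onz(t,(453.5,277),.122))
a=onz(t,(380+251/5,200+415/5),.122);b=onz(t,(380+475/5,200+335/5),.122);print("edge ang",a,b,np.degrees(np.arctan2(*(b-a)[:2][::-1])))
so=[onz(t,T(*p),.03) for p in [(300,155),(45,385),(130,470),(383,242)]]
print("scale",np.round(so,4)); print(np.linalg.norm(so[0]-so[1]),np.linalg.norm(so[1]-so[2]),np.linalg.norm(so[0]-so[3]))
v=so[1]-so[0];print("ang xt",np.degrees(np.arctan2(v[1],v[0])))
v=so[2]-so[3];print("ang xt",np.degrees(np.arctan2(v[1],v[0])))
ho=[onz(t,T(*p),.062) for p in [(560,80),(698,236),(605,322)]]
v=ho[1]-ho[0];print("housing",np.round(ho,4),np.degrees(np.arctan2(v[1],v[0])),np.linalg.norm(v))
S=sense();w=cap("wrist");R=S["ee_rot"];print("cam in tool",R.T@(w["eye"]-S["tcp_pos"]),R.T@w["rotation"])
E
```

```text
rail c [ 0.50480928 -0.30136323  0.122     ]
edge ang [ 0.49285536 -0.25661955  0.122     ] [ 0.52447486 -0.34289264  0.122     ] -69.87187324547541
scale [[0.6765 0.1789 0.03  ]
 [0.5526 0.3077 0.03  ]
 [0.5084 0.2617 0.03  ]
 [0.63   0.1338 0.03  ]]
0.17866506298173537 0.0637287727609019 0.06478374944553418
ang xt 133.88783532566805
ang xt 133.5300886988028
housing [[ 0.7102  0.0397  0.062 ]
 [ 0.6284 -0.0326  0.062 ]
 [ 0.5833  0.0147  0.062 ]] -138.51818223194635 0.10915404421264108
cam in tool [ 0.08293383  0.0002411  -0.1600714 ] [[-1.38683626e-03 -9.53599059e-01 -3.01076256e-01]
 [ 9.99998951e-01 -1.19684818e-03 -8.15479501e-04]
 [ 4.17297916e-04 -3.01077071e-01  9.53599718e-01]]
```

>>> servo_tool(
  deltas=[
    {"slide": [1,1,0],"spin": 0},
    {"slide": [1,1,0],"spin": 0},
    {"slide": [1,1,0],"spin": 0},
    {"slide": [1,1,0],"spin": 0},
    {"slide": [1,1,0],"spin": 0},
    {"slide": [1,1,0],"spin": 0},
    {"slide": [1,1,0],"spin": 0},
    {"slide": [1,1,0],"spin": 0},
    {"slide": [1,1,0],"spin": 0},
    {"slide": [1,1,0],"spin": 0},
  ],
)

```text
time_s: 1.3
tcp_pos: [0.3502, 0.2799, 0.2212]
ee_rot: [[0.961, -0.277, 0.001], [-0.277, -0.961, 0.0], [0.001, -0.001, -1.0]]
wrist_force: [0.1, 0.6, 0.7]
gripper_width: 1.002
```

>>> servo_tool(
  deltas=[
    {"slide": [1,1,0],"spin": 0},
    {"slide": [1,1,0],"spin": 0},
    {"slide": [1,1,0],"spin": 0},
    {"slide": [1,1,0],"spin": 0},
    {"slide": [1,1,0],"spin": 0},
    {"slide": [1,1,0],"spin": 0},
    {"slide": [1,1,0],"spin": 0},
    {"slide": [0.6,1,0],"spin": 0},
    {"slide": [0.3,1,0],"spin": 0},
    {"slide": [0.3,1,0],"spin": 0},
  ],
)

```text
time_s: 2.3
tcp_pos: [0.4832, -0.0311, 0.2228]
ee_rot: [[0.961, -0.277, 0.006], [-0.278, -0.961, 0.004], [0.004, -0.005, -1.0]]
wrist_force: [0.2, 0.0, -0.3]
gripper_width: 1.0
```

```bash
python3 - <<'E'
from h import *
import pickle
w=cap("wrist","w1");t=cap("top","t1");pickle.dump({"wrist":w,"top":t},open("w1.pkl","wb"));S=sense();print(S["joints"],S["tcp_pos"])
E
```

```text
[ 15.41492499   8.0415424  -18.81217675  -0.11522609 -62.80807563
  58.33270949] [ 0.48289281 -0.03204795  0.22266935]
```

View pics/w1.png

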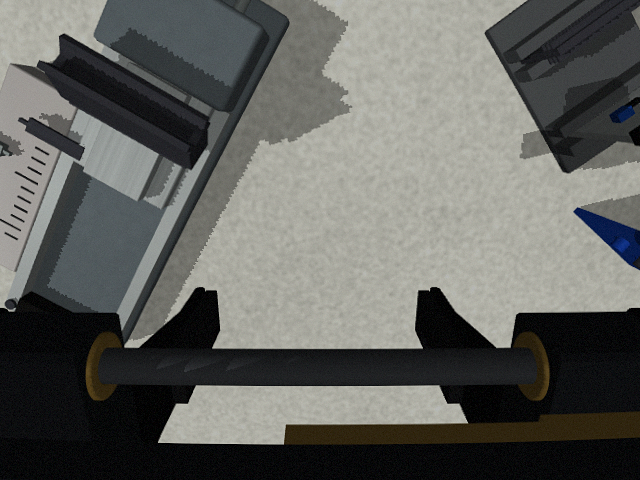

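>>> servo_tool(
  deltas=[
    {"slide": [0.38,1,0],"spin": 0.68},
    {"slide": [0.48,0.97,0],"spin": 0.68},
    {"slide": [0.57,0.92,0],"spin": 0.68},
    {"slide": [0.65,0.86,0],"spin": 0.68},
    {"slide": [0.73,0.8,0],"spin": 0.68},
    {"slide": [0.8,0.73,0],"spin": 0.68},
    {"slide": [0.86,0.65,0],"spin": 0.68},
    {"slide": [0.92,0.57,0],"spin": 0.68},
    {"slide": [0.97,0.48,0],"spin": 0.68},
    {"slide": [1,0.38,0],"spin": 0.68},
  ],
)

```text
time_s: 3.4
tcp_pos: [0.5022, -0.303, 0.2227]
ee_rot: [[0.303, -0.953, 0.01], [-0.953, -0.303, 0.005], [-0.002, -0.011, -1.0]]
wrist_force: [0.0, 0.4, -0.5]
gripper_width: 0.999
```

```bash
python3 - <<'E'
from h import *
import pickle
w=cap("wrist","w2");pickle.dump({"wrist":w},open("w2.pkl","wb"));S=sense();print(S["joints"],S["tcp_pos"])
E
```

```text
[-15.77788788  18.3041657   -5.03804329  -0.37765458 -66.19491941
  33.2727762 ] [ 0.50245076 -0.30610224  0.22237763]
```

View pics/w2.png

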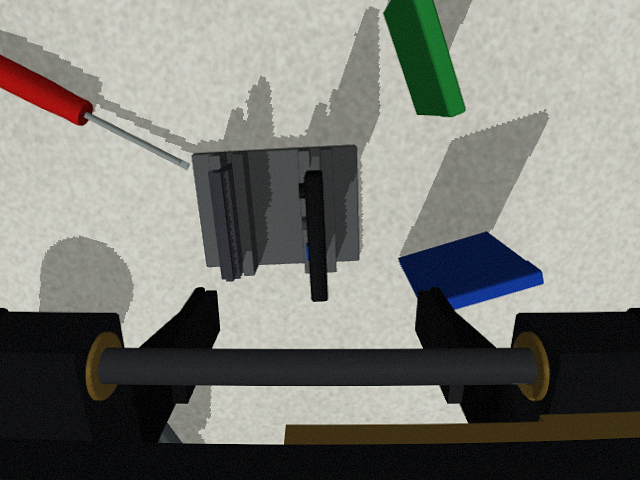

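```bash
python3 - <<'E'
from h import *
import pickle
w=pickle.load(open("w2.pkl","rb"))["wrist"];t=pickle.load(open("init.pkl","rb"));s=t["side"];t=t["top"]
g=w["frame"].max(2).astype(int)
m=((g<36)*255).astype(np.uint8); m[:,:280]=0;m[:,345:]=0;m[:150]=0;m[310:]=0
m=cv2.morphologyEx(m,cv2.MORPH_OPEN,np.ones((5,5)))
n,l,st,ce=cv2.connectedComponentsWithStats(m);print(st[1:],ce[1:])
i=1+np.argmax(st[1:,4]);ys,xs=np.nonzero(l==i)
for y in range(168,304,6):
    q=xs[ys==y]
    if len(q): print(y,q.min(),q.max(),end=" | ")
print(w["rotation"],w["eye"])
for uv in [(313.5,171),(320,301),(316,236)]:
    p=onz(w,uv,.122);print(p,proj(t,p),proj(s,p))
E
```

```text
[[ 299  170   28  131 2333]] [[315.33819117 231.90441492]]
174 305 321 | 180 304 322 | 186 299 322 | 192 299 322 | 198 305 322 | 204 306 323 | 210 306 323 | 216 306 324 | 222 307 324 | 228 307 324 | 234 308 324 | 240 308 325 | 246 309 325 | 252 309 325 | 258 309 325 | 264 310 325 | 270 310 325 | 276 310 326 | 282 311 326 | 288 311 326 | 294 312 326 | 300 313 326 | [[-0.95327954 -0.29098739 -0.08114461]
 [-0.30186639  0.90724366  0.29289182]
 [-0.01160989  0.30370261 -0.95269614]] [ 0.52540712 -0.38342684  0.38255415]
[ 0.51931312 -0.34667777  0.122     ] [477.07435306 269.68999919] [356.58438042 317.64814887]
[ 0.48788381 -0.26169121  0.122     ] [432.91277762 285.61329267] [327.45922448 297.45323848]
[ 0.50485711 -0.30615517  0.122     ] [456.01365318 276.99804291] [342.63563897 307.76395597]
```

>>> servo_tool(
  deltas=[
    {"slide": [0,-0.05,0.9],"spin": -0.34},
    {"slide": [0,0,1],"spin": 0},
    {"slide": [0,0,1],"spin": 0},
    {"slide": [0,0,1],"spin": 0},
    {"slide": [0,0,0.8],"spin": 0},
    {"slide": [0,0,0.5],"spin": 0},
  ],
)

```text
time_s: 4.05
tcp_pos: [0.5097, -0.3041, 0.0908]
ee_rot: [[0.347, -0.938, 0.018], [-0.938, -0.347, 0.001], [0.005, -0.017, -1.0]]
wrist_force: [0.3, -0.2, 0.6]
gripper_width: 1.0
```

```bash
python3 - <<'E'
from h import *
w=cap("wrist","w3");S=sense();print(S["tcp_pos"],S["ee_rot"])
for p in [(.5193,-.3467,.122),(.4879,-.2617,.122)]: print(proj(w,p))
E
```

```text
[ 0.5086424  -0.30356004  0.08887827] [[ 0.34613924 -0.93807086  0.01451498]
 [-0.93817935 -0.34614046  0.0025077 ]
 [ 0.00267182 -0.01448566 -0.99989151]]
[331.7774258  237.76326185]
[329.45216745 454.79006431]
```

View pics/w3.png

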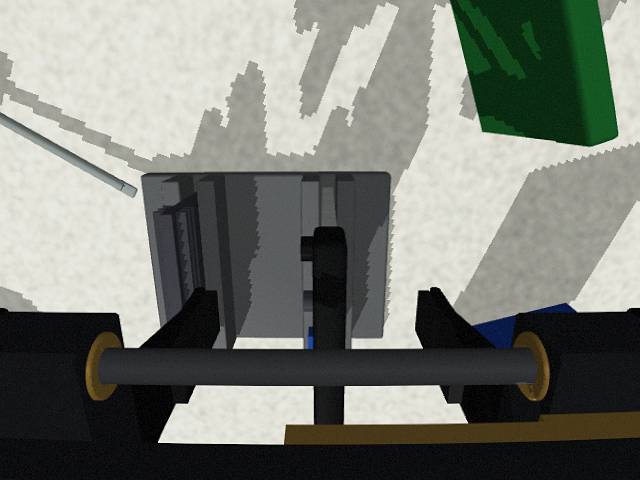

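>>> servo_tool(
  deltas=[
    {"slide": [0,0.18,0],"spin": 0},
    {"slide": [0,0,0],"spin": 0},
  ],
)

```text
time_s: 4.3
tcp_pos: [0.5049, -0.3046, 0.0892]
ee_rot: [[0.348, -0.938, 0.015], [-0.938, -0.348, 0.002], [0.003, -0.014, -1.0]]
wrist_force: [0.7, 0.6, 0.8]
gripper_width: 1.001
```

>>> servo_tool(
  deltas=[
    {"slide": [0,0,0],"spin": 0},
    {"slide": [0,0,0],"spin": 0},
    {"slide": [0,0,0],"spin": 0},
    {"slide": [0,0,0],"spin": 0},
    {"slide": [0,0,0],"spin": 0},
    {"slide": [0,0,0],"spin": 0},
  ],
  gripper=255,
)

```text
time_s: 4.9
tcp_pos: [0.5071, -0.3056, 0.0935]
ee_rot: [[0.348, -0.937, 0.022], [-0.938, -0.348, -0.001], [0.008, -0.021, -1.0]]
wrist_force: [0.9, 0.1, 0.1]
gripper_width: 0.543
```

>>> servo_tool(
  deltas=[
    {"slide": [0,0,0.04],"spin": 0},
    {"slide": [0,0,0.04],"spin": 0},
    {"slide": [0,0,0.04],"spin": 0},
    {"slide": [0,0,0],"spin": 0},
    {"slide": [0,0,0],"spin": 0},
    {"slide": [0,0,0],"spin": 0},
  ],
)

```text
time_s: 5.5
tcp_pos: [0.5066, -0.3057, 0.09]
ee_rot: [[0.348, -0.937, 0.021], [-0.937, -0.348, -0.001], [0.008, -0.019, -1.0]]
wrist_force: [-0.9, 0.0, 1.5]
gripper_width: 0.131
```

>>> servo_tool(
  deltas=[
    {"slide": [0,0,-0.3],"spin": 0},
    {"slide": [0,0,-0.7],"spin": 0},
    {"slide": [0,0,-1],"spin": 0},
    {"slide": [0,0,-1],"spin": 0},
    {"slide": [0,0,-1],"spin": 0},
    {"slide": [0,0,-1],"spin": 0},
    {"slide": [0,0,-0.5],"spin": 0},
  ],
)

```text
time_s: 6.2
tcp_pos: [0.501, -0.3037, 0.2288]
ee_rot: [[0.346, -0.938, 0.011], [-0.938, -0.346, 0.006], [-0.002, -0.012, -1.0]]
wrist_force: [0.8, 0.9, -1.4]
gripper_width: 0.137
```

```bash
python3 - <<'E'
from h import *
w=cap("wrist","w4");s=cap("side");crop(s,250,200,400,350,4,"s4");S=sense();print(S["tcp_pos"],S["ee_rot"],S["joints"],S["gripper_width"],S["wrist_force"])
E
```

```text
[ 0.50131933 -0.30380891  0.22867383] [[ 3.46134122e-01 -9.38101149e-01  1.25460497e-02]
 [-9.38184753e-01 -3.46092591e-01  5.41188434e-03]
 [-7.34800069e-04 -1.36437504e-02 -9.99906650e-01]] [-15.66542812  17.79083665  -4.79479013  -0.53598405 -66.80683956
  36.1246658 ] 0.1336477931093756 [-0.21927973 -0.38948425 -2.22701738]
```

View pics/s4.png

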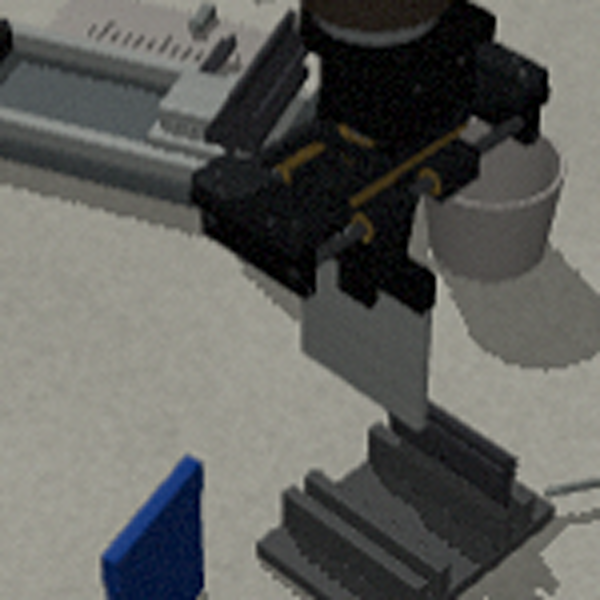

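View pics/w4.png

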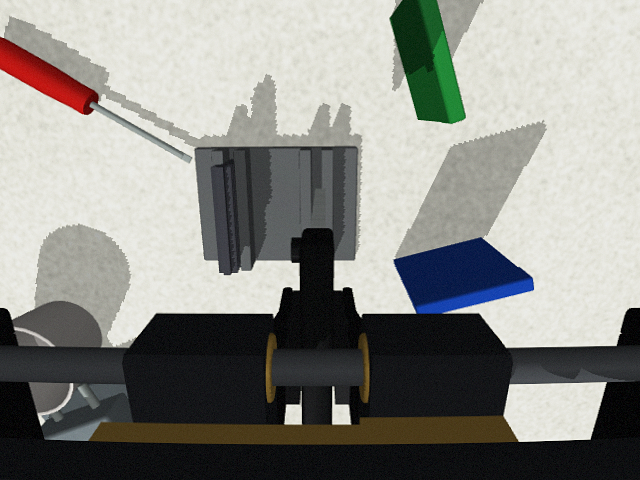

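```bash
python3 - <<'E'
from h import *
import pickle
d=pickle.load(open("w1.pkl","rb"));w=d["wrist"]
crop(w,0,20,220,180,3.6,"w1z")
t=pickle.load(open("init.pkl","rb"))["top"];crop(t,225,190,300,265,8,"t0z")
s=pickle.load(open("init.pkl","rb"))["side"];crop(s,290,195,340,245,12,"s0z")
E
```

```text
(no output)
```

View pics/w1z.png

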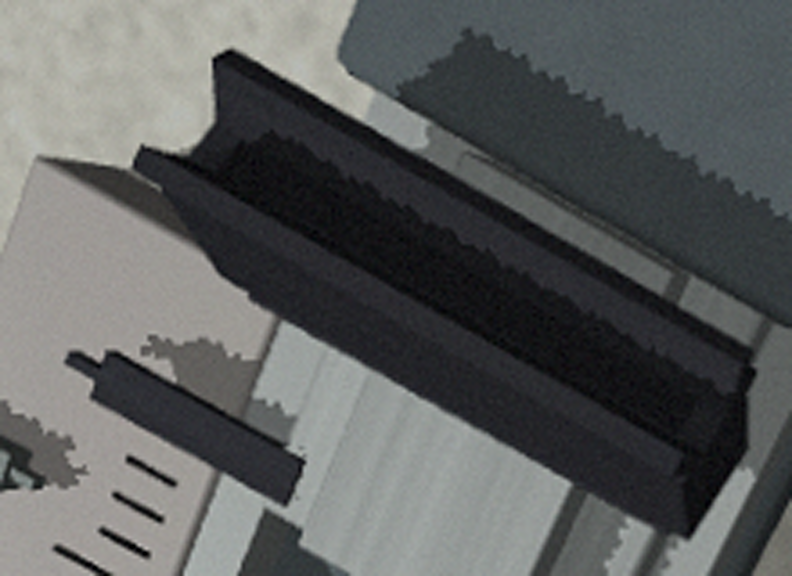

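View pics/t0z.png

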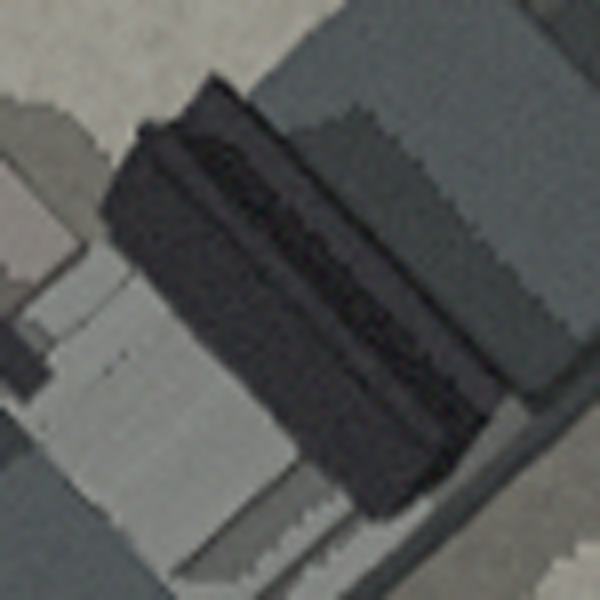

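View pics/s0z.png

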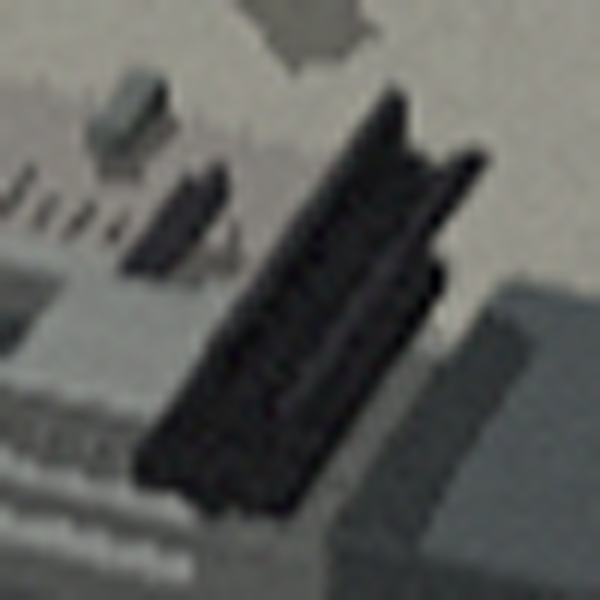

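```bash
python3 - <<'E'
from h import *
import pickle
w=pickle.load(open("w1.pkl","rb"))["wrist"];d=pickle.load(open("init.pkl","rb"));t=d["top"];s=d["side"]
W=lambda x,y:(x/3.6-.36,20+y/3.6-.36)
T=lambda x,y:(225+x/8-.44,190+y/8-.44)
Sd=lambda x,y:(290+x/12-.46,195+y/12-.46)
pts={"b-":(W(222,52),T(213,76),Sd(488,152)),"f-":(W(140,153),T(148,125),Sd(398,90)),"b+":(W(752,365),T(505,400),None),"f+":(W(683,468),T(440,448),None)}
P={}
for k,(a,b,c) in pts.items():
    p,e=tri(w,a,t,b); P[k]=p
    print(k,"wt",p,e, "ws",tri(w,a,s,c) if c else "", "w z.1015",onz(w,a,.1015),"t",onz(t,b,.1015))
th=np.radians(133.7);R=np.array([[np.cos(th),np.sin(th)],[-np.sin(th),np.cos(th)]])
for k in P: print(k,R@P[k][:2])
for a,b in (("b-","b+"),("f-","f+")):
    v=onz(w,pts[b][0],.1015)-onz(w,pts[a][0],.1015);print(np.linalg.norm(v),np.degrees(np.arctan2(v[1],v[0]))+90)
    v=onz(t,pts[b][1],.1015)-onz(t,pts[a][1],.1015);print(np.linalg.norm(v),np.degrees(np.arctan2(v[1],v[0]))+90)
E
```

```text
b- wt [0.6610394  0.09462974 0.09226272] 0.0014162258666276268 ws (array([0.66025822, 0.0917898 , 0.09720046]), np.float64(0.0032681903045717843)) w z.1015 [0.6572011  0.08999905 0.1015    ] t [0.65967088 0.09341749 0.1015    ]
f- wt [0.64531019 0.10871847 0.10713588] 0.001086264310892192 ws (array([0.64430642, 0.1062    , 0.11098934]), np.float64(0.0015132229316164101)) w z.1015 [0.64644698 0.11210104 0.1015    ] t [0.64705562 0.10934303 0.1015    ]
b+ wt [0.57916658 0.01953291 0.09248674] 0.0012116340106361407 ws  w z.1015 [0.57809964 0.01695581 0.1015    ] t [0.57834432 0.01935666 0.1015    ]
f+ wt [0.56479607 0.03459703 0.10701376] 0.0014027746468238988 ws  w z.1015 [0.56422401 0.03602734 0.1015    ] t [0.56621411 0.03526037 0.1015    ]
b- [-0.38828631 -0.54328779]
f- [-0.36723358 -0.54164974]
b+ [-0.38601435 -0.43221336]
f+ [-0.36519515 -0.43223148]
0.10766780261814014 -47.2802443998996
0.10999552153931065 -47.677130118885
0.11201706432519198 -47.224620611355306
0.1096521271424308 -47.49805203389289
```

>>> servo_tool(
  deltas=[
    {"slide": [-0.83,-0.61,0],"spin": 0.56},
    {"slide": [-0.88,-0.54,0],"spin": 0.56},
    {"slide": [-0.92,-0.47,0],"spin": 0.56},
    {"slide": [-0.95,-0.4,0],"spin": 0.56},
    {"slide": [-0.98,-0.32,0],"spin": 0.56},
    {"slide": [-1,-0.24,0],"spin": 0.56},
    {"slide": [-1,-0.16,0],"spin": 0.56},
    {"slide": [-1,-0.08,0],"spin": 0.56},
    {"slide": [-1,0,0],"spin": 0.56},
    {"slide": [-1,0.08,0],"spin": 0.56},
  ],
)

```text
time_s: 7.3
tcp_pos: [0.5685, -0.0505, 0.2169]
ee_rot: [[-0.453, -0.891, -0.011], [-0.891, 0.453, 0.013], [-0.006, 0.016, -1.0]]
wrist_force: [-0.2, -0.7, -1.1]
gripper_width: 0.134
```

```bash
cat >> h.py <<'E'
XT=np.array([-.678,.735]);YT=np.array([-.735,-.678]);SO=np.array([.5987,.0795])
def st():
    S=sense();R=S["ee_rot"];p=S["tcp_pos"]
    print("t",round(S["time_s"],2),"tcp",p.round(4),"phi",round(np.degrees(np.arctan2(R[1,0],R[0,0])),2),"z",R[:,2].round(3),"w",round(S["gripper_width"]*87,1),"F",S["wrist_force"].round(1),"rel shoe xt,yt,z",((p[:2]-SO)@XT*1e3).round(1),((p[:2]-SO)@YT*1e3).round(1),((p[2]-.066)*1e3).round(1))
    return S
def mv(S,dxt,dyt,dz):
    v=np.array([*(XT*dxt+YT*dyt),dz])/1e3; print("units",(S["ee_rot"].T@v/.025).round(2))
E
python3 - <<'E'
from h import *
S=st();w=cap("wrist","w5")
ph=np.degrees(np.arctan2(S["ee_rot"][1,0],S["ee_rot"][0,0]))
R=S["ee_rot"]
# expected rail top far end centre at tool x=+45-2.4
for dx in (-.0024,):
    print(proj(w,S["tcp_pos"]+R@np.array([.045+dx,0,-.032])))
E
```

```text
t 7.3 tcp [ 0.5685 -0.0505  0.2169] phi -116.94 z [-0.011  0.013 -1.   ] w 11.7 F [-0.2 -0.7 -1.1] rel shoe xt,yt,z -75.1 110.4 150.9
[316.27600244 242.1805642 ]
```

View pics/w5.png

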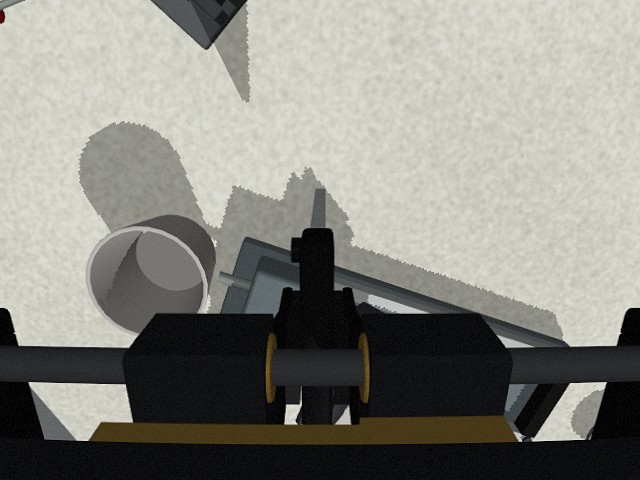

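>>> servo_tool(
  deltas=[
    {"slide": [-1,0.15,0],"spin": 0.51},
    {"slide": [-0.99,0.22,0],"spin": 0.51},
    {"slide": [-0.97,0.29,0],"spin": 0.51},
    {"slide": [-0.95,0.35,0],"spin": 0.51},
    {"slide": [-0.92,0.42,-0.2],"spin": 0.51},
  ],
)

```text
time_s: 7.85
tcp_pos: [0.6068, 0.0753, 0.2142]
ee_rot: [[-0.745, -0.666, -0.026], [-0.667, 0.745, 0.013], [0.011, 0.027, -1.0]]
wrist_force: [-0.1, 0.5, -1.4]
gripper_width: 0.134
```

```bash
python3 - <<'E'
from h import *
S=st();w=cap("wrist","w6");s=cap("side");crop(s,260,100,360,260,5*.75,"s6");t=cap("top");crop(t,200,150,340,270,5,"t6");S=st()
mv(S,-14.4-(S["tcp_pos"][:2]-SO)@XT*1e3,-(S["tcp_pos"][:2]-SO)@YT*1e3,0)
E
```

```text
t 7.85 tcp [0.6068 0.0753 0.2142] phi -138.19 z [-0.026  0.013 -1.   ] w 11.6 F [-0.1  0.5 -1.4] rel shoe xt,yt,z -8.6 -3.1 148.2
t 8.0 tcp [0.6076 0.0757 0.2149] phi -137.87 z [-0.024  0.013 -1.   ] w 11.5 F [-0.3 -1.2 -2.2] rel shoe xt,yt,z -8.8 -3.9 148.9
units [ 0.16 -0.23 -0.  ]
```

View pics/s6.png

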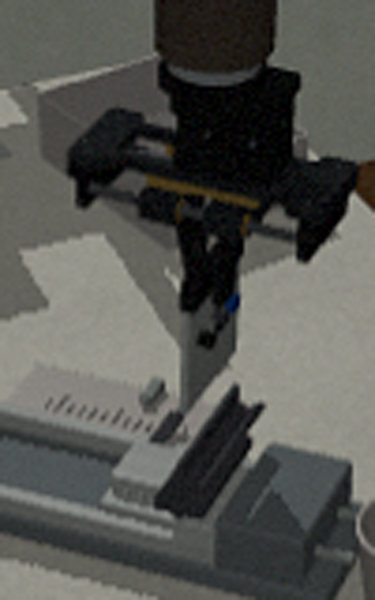

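View pics/t6.png

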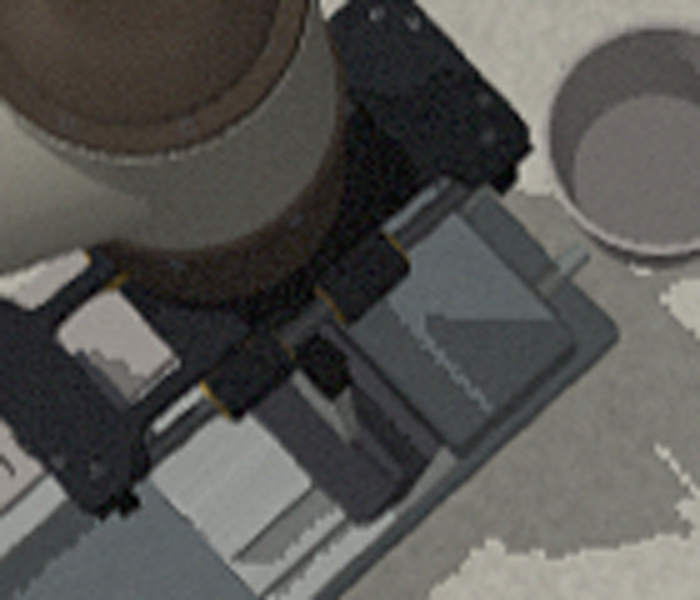

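View pics/w6.png

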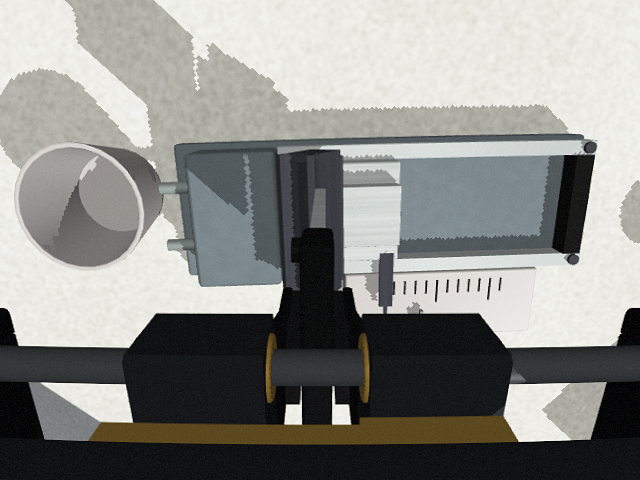

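```bash
python3 - <<'E'
from h import *
w=cap("wrist");S=st();R=S["ee_rot"]
crop(w,270,130,370,250,5,"w6z")
for dx in (-.0024,0,.002):
  for dy in (-.003,.003):
    print(dx,dy,"bot corner",proj(w,S["tcp_pos"]+R@np.array([.045+dx,dy,.078])),"rail",proj(w,S["tcp_pos"]+R@np.array([.045+dx,2*dy,-.032])))
for xs in (-12.5,12.5):
    for y in (-49,49,55):
        p=np.array([*(SO+XT*(xs*.866-20.5)/1e3+YT*y/1e3),.066+.0355+xs*.5e-3]);print(xs,y,proj(w,p))
E
```

```text
t 8.05 tcp [0.6072 0.0748 0.2151] phi -137.92 z [-0.024  0.013 -1.   ] w 11.8 F [-0.3  0.5 -2.7] rel shoe xt,yt,z -9.2 -3.0 149.1
-0.0024 -0.003 bot corner [311.15342858 182.99823048] rail [297.12633583 239.9738342 ]
-0.0024 0.003 bot corner [321.45986655 182.99432471] rail [333.88414387 239.96447443]
0 -0.003 bot corner [311.13435839 178.89084941] rail [297.01461734 232.92669402]
0 0.003 bot corner [321.47071657 178.88683828] rail [333.97210243 232.91658326]
0.002 -0.003 bot corner [311.11842907 175.45028815] rail [296.92105609 226.99564537]
0.002 0.003 bot corner [321.47977148 175.44618824] rail [334.04573966 226.98489445]
-12.5 -49 [283.43306414 294.1037826 ]
-12.5 49 [278.31237214 160.67160217]
-12.5 55 [277.97971818 151.63703975]
12.5 -49 [312.79975942 300.79666074]
12.5 49 [310.61559295 162.24401541]
12.5 55 [310.46922484 152.81817849]
```

View pics/w6z.png

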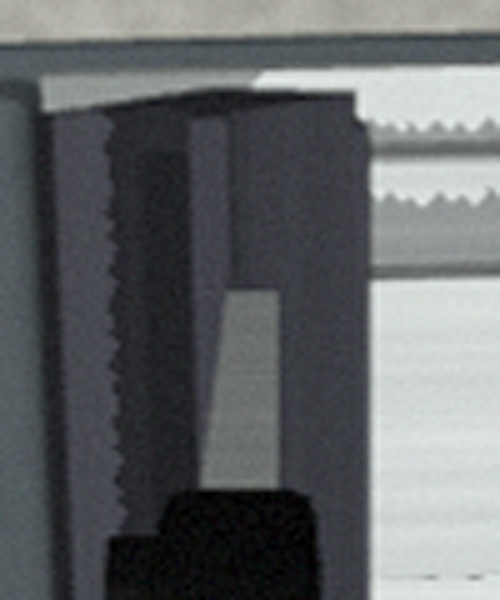

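```bash
python3 - <<'E'
from h import *
import pickle
s=pickle.load(open("init.pkl","rb"))["side"]
p0=np.array([.5013,-.3038,.2287]);R=np.array([[.346,-.938,.0125],[-.938,-.346,.0054],[-.0007,-.0136,-1]])
n=R[:,1]
for cx,cy in [(303,350),(425,428),(432,310),(303,265)]:
    e,v=ray(s,(250+cx/4-.375,200+cy/4-.375)); 
    q=e+v*((p0+n*(.003)-e)@n)/(v@n); print((R.T@(q-p0)*1e3).round(1))
E
```

```text
[-47.    3.   73.5]
[46.4  3.  69.4]
[ 48.2   3.  -18.8]
[-46.3   3.    8.8]
```

```bash
python3 - <<'E'
from h import *
w=cap("wrist");S=st();R=S["ee_rot"]
for dx in (-.006,-.0045,-.0024):
    print(dx,"bot",proj(w,S["tcp_pos"]+R@np.array([.045+dx,0,.078])),"railbot",proj(w,S["tcp_pos"]+R@np.array([.045+dx,0,-.008])))
S=st()
mv(S,-13.5-(S["tcp_pos"][:2]-SO)@XT*1e3,4-(S["tcp_pos"][:2]-SO)@YT*1e3,0)
E
```

```text
t 8.1 tcp [0.6071 0.0741 0.2153] phi -137.97 z [-0.024  0.013 -1.   ] w 12.0 F [-0.2 -0.  -3.1] rel shoe xt,yt,z -9.6 -2.5 149.3
-0.006 bot [316.35895252 189.92467761] railbot [315.91524905 231.19700407]
-0.0045 bot [316.35635564 187.38340367] railbot [315.90996607 227.44422026]
-0.0024 bot [316.35270894 183.81047567] railbot [315.90253595 222.15447794]
t 8.1 tcp [0.6071 0.0741 0.2153] phi -137.97 z [-0.024  0.013 -1.   ] w 12.0 F [-0.2 -0.  -3.1] rel shoe xt,yt,z -9.6 -2.5 149.3
units [ 0.26 -0.16 -0.  ]
```

>>> servo_tool(
  deltas=[
    {"slide": [0.14,-0.21,0],"spin": 0},
    {"slide": [0.14,-0.21,0],"spin": 0},
    {"slide": [0,0,0.3],"spin": 0},
  ],
)

```text
time_s: 8.4
tcp_pos: [0.6083, 0.0585, 0.2076]
ee_rot: [[-0.744, -0.668, -0.023], [-0.668, 0.744, 0.013], [0.009, 0.025, -1.0]]
wrist_force: [0.9, 0.0, -1.6]
gripper_width: 0.134
```

```bash
python3 - <<'E'
from h import *
S=st();w=cap("wrist","w7");crop(w,250,110,390,250,4.2,"w7z");s=cap("side");crop(s,280,160,340,240,7,"s7");S=st()
E
```

```text
t 8.4 tcp [0.6083 0.0585 0.2076] phi -138.06 z [-0.023  0.013 -1.   ] w 11.7 F [ 0.9  0.  -1.6] rel shoe xt,yt,z -22.0 7.2 141.6
t 8.5 tcp [0.6067 0.059  0.2053] phi -138.06 z [-0.028  0.012 -1.   ] w 11.6 F [-0.4  0.  -2.6] rel shoe xt,yt,z -20.5 8.0 139.3
```

View pics/w7z.png

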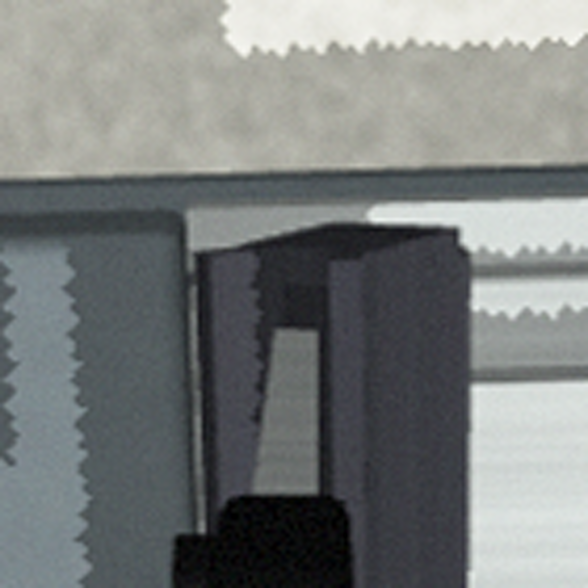

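View pics/s7.png

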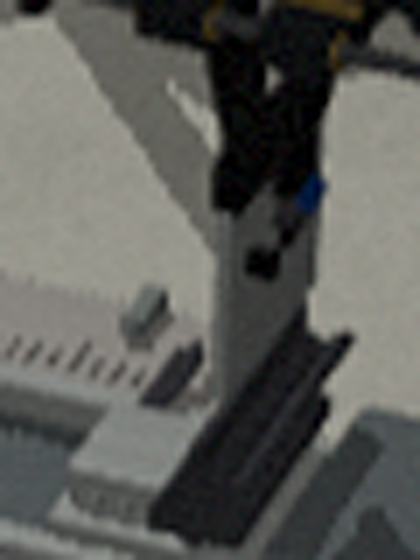

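>>> servo_tool(
  deltas=[
    {"slide": [-0.12,0,0.3],"spin": 0},
    {"slide": [0,0,0.4],"spin": 0},
    {"slide": [0,0,0.3],"spin": 0},
  ],
)

```text
time_s: 8.8
tcp_pos: [0.6088, 0.0612, 0.1791]
ee_rot: [[-0.744, -0.667, -0.027], [-0.668, 0.744, 0.013], [0.011, 0.027, -1.0]]
wrist_force: [-0.1, 0.0, -3.0]
gripper_width: 0.137
```

```bash
python3 - <<'E'
from h import *
S=st();w=cap("wrist","w8");crop(w,250,110,390,250,4.2,"w8z");s=cap("side");crop(s,280,160,340,240,7,"s8");S=st()
E
```

```text
t 8.8 tcp [0.6088 0.0612 0.1791] phi -138.09 z [-0.027  0.013 -1.   ] w 11.9 F [-0.1  0.  -3. ] rel shoe xt,yt,z -20.3 5.0 113.1
t 8.9 tcp [0.608  0.0611 0.1783] phi -138.09 z [-0.029  0.012 -0.999] w 11.7 F [ 0.5 -0.4 -2.5] rel shoe xt,yt,z -19.9 5.6 112.3
```

View pics/w8z.png

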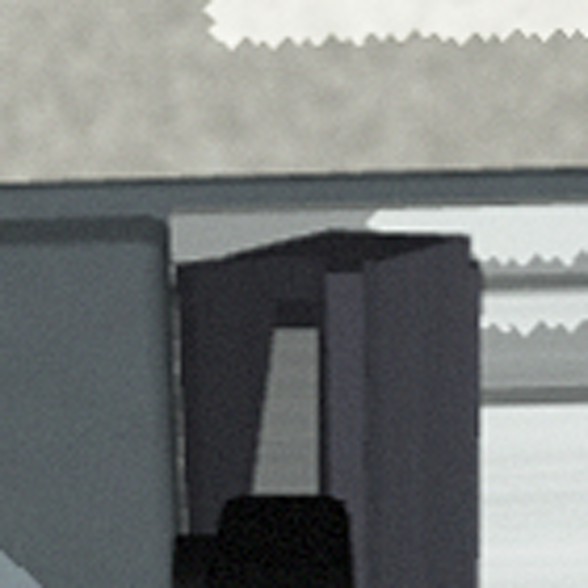

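View pics/s8.png

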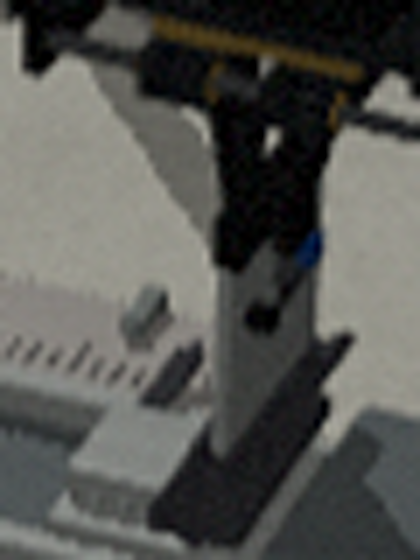

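>>> servo_tool(
  deltas=[
    {"slide": [-0.03,0,0.2],"spin": 0},
    {"slide": [0,0,0.15],"spin": 0},
  ],
)

```text
time_s: 9.1
tcp_pos: [0.6089, 0.0621, 0.1694]
ee_rot: [[-0.744, -0.668, -0.028], [-0.668, 0.744, 0.012], [0.013, 0.028, -1.0]]
wrist_force: [-0.8, -0.5, -1.7]
gripper_width: 0.137
```

```bash
python3 - <<'E'
from h import *
S=st()
E
```

```text
t 9.1 tcp [0.6089 0.0621 0.1694] phi -138.05 z [-0.028  0.012 -1.   ] w 11.9 F [-0.8 -0.5 -1.7] rel shoe xt,yt,z -19.7 4.4 103.4
```

>>> servo_tool(
  deltas=[
    {"slide": [0,0.08,0.16],"spin": 0},
    {"slide": [0,0,0],"spin": 0},
  ],
)

```text
time_s: 9.3
tcp_pos: [0.6076, 0.0636, 0.1654]
ee_rot: [[-0.743, -0.669, -0.027], [-0.669, 0.743, 0.012], [0.013, 0.027, -1.0]]
wrist_force: [-0.9, 0.3, -4.1]
gripper_width: 0.134
```

>>> servo_tool(
  deltas=[
    {"slide": [0,0,0],"spin": 0},
    {"slide": [0,0,0],"spin": 0},
    {"slide": [0,0,0],"spin": 0},
  ],
  gripper=172,
)

```text
time_s: 9.6
tcp_pos: [0.6086, 0.0638, 0.1669]
ee_rot: [[-0.743, -0.669, -0.024], [-0.669, 0.743, 0.012], [0.01, 0.025, -1.0]]
wrist_force: [0.7, -0.5, -0.3]
gripper_width: 0.293
```

```bash
python3 - <<'E'
from h import *
S=st();w=cap("wrist","w9");s=cap("side");crop(s,280,160,340,240,7,"s9");S=st()
E
```

```text
t 9.6 tcp [0.6086 0.0638 0.1669] phi -137.99 z [-0.024  0.012 -1.   ] w 25.5 F [ 0.7 -0.5 -0.3] rel shoe xt,yt,z -18.2 3.4 100.9
t 9.7 tcp [0.6086 0.0638 0.1668] phi -137.99 z [-0.024  0.012 -1.   ] w 27.2 F [-0.4  0.5  0.6] rel shoe xt,yt,z -18.2 3.4 100.8
```

View pics/w9.png

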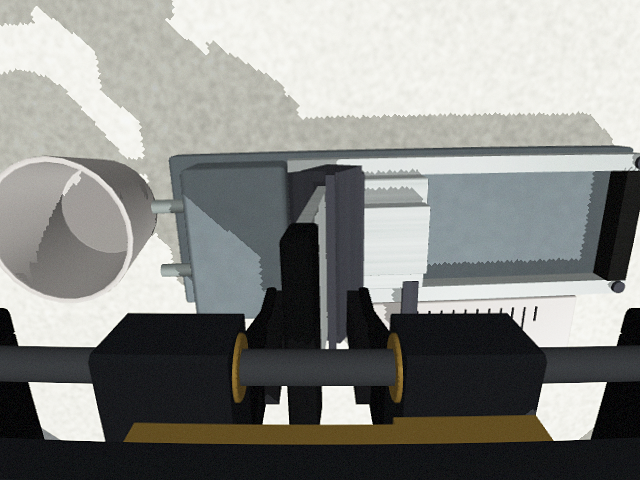

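View pics/s9.png

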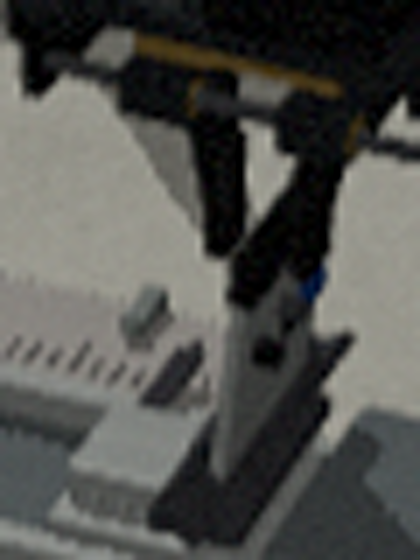

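>>> servo_tool(
  deltas=[
    {"slide": [0,-0.2,0.15],"spin": 0},
    {"slide": [0,-0.2,0.15],"spin": 0},
    {"slide": [0,-0.2,0.18],"spin": 0},
    {"slide": [0,-0.2,0.18],"spin": 0},
  ],
)

```text
time_s: 10.1
tcp_pos: [0.6232, 0.0483, 0.1498]
ee_rot: [[-0.743, -0.669, -0.022], [-0.67, 0.742, 0.013], [0.008, 0.024, -1.0]]
wrist_force: [-0.3, -0.3, -0.4]
gripper_width: 0.325
```

```bash
python3 - <<'E'
from h import *
S=st();w=cap("wrist","w10");s=cap("side");crop(s,280,160,340,240,7,"s10")
E
```

```text
t 10.1 tcp [0.6232 0.0483 0.1498] phi -137.95 z [-0.022  0.013 -1.   ] w 28.2 F [-0.3 -0.3 -0.4] rel shoe xt,yt,z -39.5 3.2 83.8
```

View pics/w10.png

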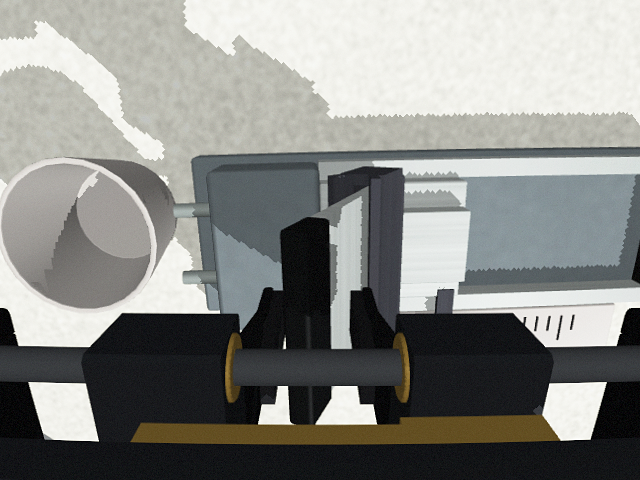

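View pics/s10.png

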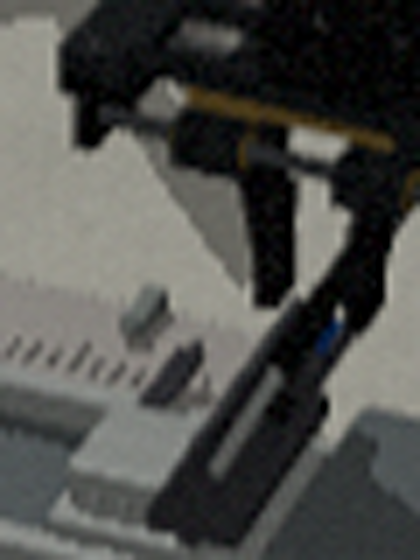

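```bash
cat >> h.py <<'E'
def cardpt(x,y,z,dx=0,lean=30.0,z0=0):
    # seated card point (mm) -> world ; x along shoe x (front +), y along shoe y; dx carriage shift
    l=np.radians(lean); xt=x*np.cos(l)-(z+z0)*np.sin(l)+dx; zz=x*np.sin(l)+(z+z0)*np.cos(l)
    return np.array([*(SO+XT*xt/1e3+YT*y/1e3),.066+zz/1e3])
E
python3 - <<'E'
from h import *
S=st();w=cap("wrist");crop(w,240,190,370,310,6,"w11z");s=cap("side")
for z0 in (0,10,20):
  for y in (45,):
    print(z0,[proj(w,cardpt(x,y,z,z0=z0)).round(0).tolist() for x,z in ((-6,110),(6,110),(6,86),(-6,86),(3,41))])
E
```

```text
t 10.2 tcp [0.623  0.048  0.1492] phi -138.0 z [-0.023  0.012 -1.   ] w 28.3 F [0.5 0.3 1. ] rel shoe xt,yt,z -39.7 3.5 83.2
0 [[262.0, 227.0], [289.0, 231.0], [320.0, 217.0], [295.0, 214.0], [356.0, 197.0]]
10 [[246.0, 234.0], [274.0, 238.0], [308.0, 222.0], [283.0, 219.0], [348.0, 201.0]]
20 [[228.0, 241.0], [256.0, 246.0], [295.0, 228.0], [268.0, 225.0], [339.0, 205.0]]
```

View pics/w11z.png

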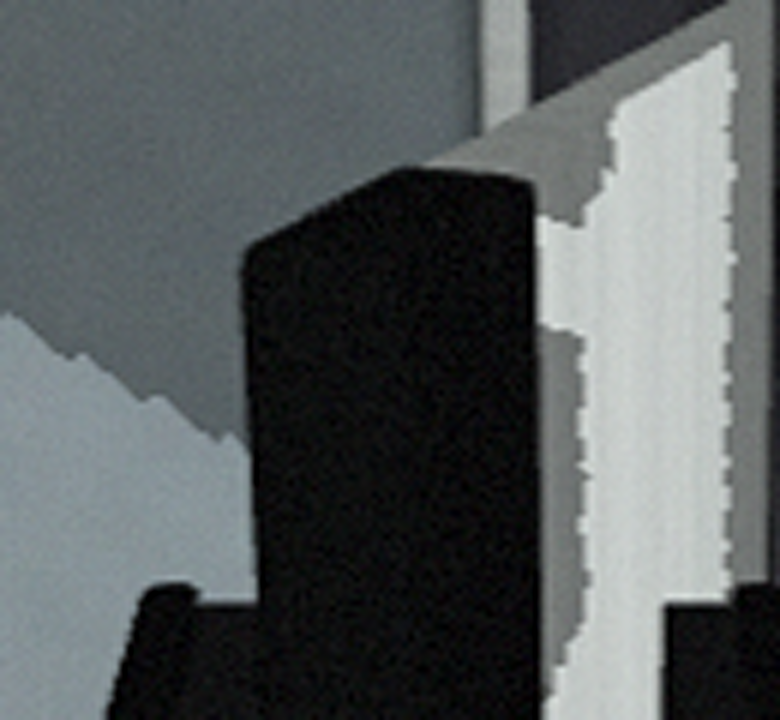

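>>> servo_tool(
  deltas=[
    {"slide": [0,-0.2,0.1],"spin": 0},
    {"slide": [0,-0.2,0.1],"spin": 0},
  ],
)

```text
time_s: 10.5
tcp_pos: [0.6297, 0.0414, 0.1451]
ee_rot: [[-0.742, -0.67, -0.021], [-0.67, 0.742, 0.013], [0.007, 0.024, -1.0]]
wrist_force: [-0.8, 0.0, 0.2]
gripper_width: 0.322
```

```bash
python3 - <<'E'
from h import *
S=st();w=cap("wrist");crop(w,240,190,370,310,6,"w12z")
for z0 in (0,10):
  for l in (30,25):
    print(z0,l,[proj(w,cardpt(x,45,z,z0=z0,lean=l)).round(0).tolist() for x,z in ((-6,110),(6,110),(6,86),(-6,86),(3,41))])
# lips
for xs in (-12.5,12.5):
    print(proj(w,cardpt(xs,55,41)))
E
```

```text
t 10.5 tcp [0.6297 0.0414 0.1451] phi -137.91 z [-0.021  0.013 -1.   ] w 28.0 F [-0.8  0.   0.2] rel shoe xt,yt,z -49.1 3.1 79.1
0 30 [[287.0, 229.0], [315.0, 233.0], [343.0, 218.0], [317.0, 215.0], [376.0, 198.0]]
0 25 [[309.0, 232.0], [340.0, 235.0], [361.0, 220.0], [333.0, 217.0], [383.0, 198.0]]
10 30 [[271.0, 236.0], [300.0, 240.0], [332.0, 224.0], [305.0, 220.0], [369.0, 201.0]]
10 25 [[297.0, 239.0], [329.0, 243.0], [353.0, 226.0], [324.0, 223.0], [378.0, 202.0]]
[348.10835455 176.01277606]
[395.01581609 179.16124204]
```

View pics/w12z.png

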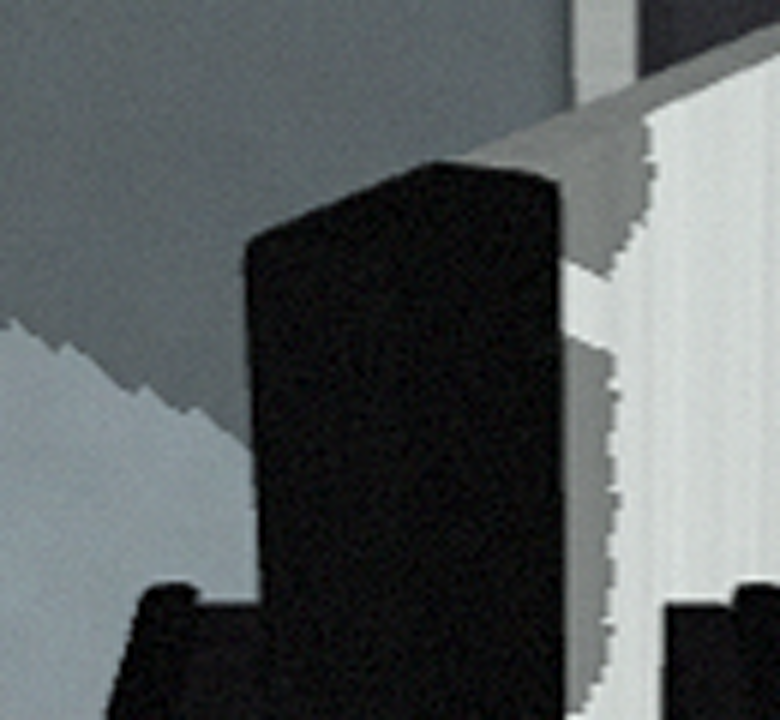

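```bash
python3 - <<'E'
from h import *
s=cap("side");crop(s,285,170,345,245,8,"s12");t=cap("top");crop(t,220,180,320,280,6,"t12")
for z0 in (0,5,10):
  for l in (30,33):
    print(z0,l,[((proj(s,cardpt(x,y,z,z0=z0,lean=l))-[285,170])*8+3.5).round(0).tolist() for x,y,z in ((-6,44,110),(6,44,110),(6,44,86),(-6,44,86),(-3,44,41))],[((proj(t,cardpt(x,y,z,z0=z0,lean=l))-[220,180])*6+2.5).round(0).tolist() for x,y,z in ((-6,44,110),(6,44,110),(6,44,86))])
print([((proj(s,cardpt(x,y,41))-[285,170])*8+3.5).round(0).tolist() for x,y in ((-12.5,55),(-12.5,-55),(12.5,-55),(12.5,55))])
E
```

```text
0 30 [[328.0, 327.0], [299.0, 305.0], [266.0, 348.0], [295.0, 370.0], [227.0, 442.0]] [[446.0, 243.0], [421.0, 261.0], [395.0, 298.0]]
0 33 [[341.0, 338.0], [313.0, 315.0], [277.0, 356.0], [305.0, 378.0], [232.0, 446.0]] [[457.0, 235.0], [433.0, 252.0], [405.0, 290.0]]
5 30 [[335.0, 318.0], [306.0, 296.0], [273.0, 339.0], [302.0, 361.0], [234.0, 433.0]] [[451.0, 235.0], [426.0, 253.0], [400.0, 290.0]]
5 33 [[349.0, 330.0], [321.0, 307.0], [285.0, 347.0], [312.0, 370.0], [239.0, 438.0]] [[463.0, 226.0], [439.0, 244.0], [411.0, 282.0]]
10 30 [[342.0, 309.0], [313.0, 287.0], [280.0, 330.0], [309.0, 352.0], [241.0, 425.0]] [[457.0, 227.0], [431.0, 245.0], [406.0, 282.0]]
10 33 [[357.0, 321.0], [328.0, 298.0], [292.0, 339.0], [320.0, 362.0], [247.0, 430.0]] [[469.0, 218.0], [445.0, 235.0], [416.0, 274.0]]
[[237.0, 476.0], [359.0, 303.0], [302.0, 261.0], [178.0, 432.0]]
```

View pics/s12.png

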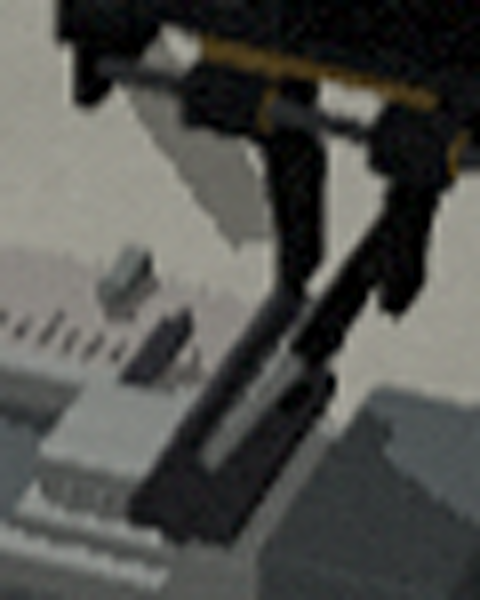

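View pics/t12.png

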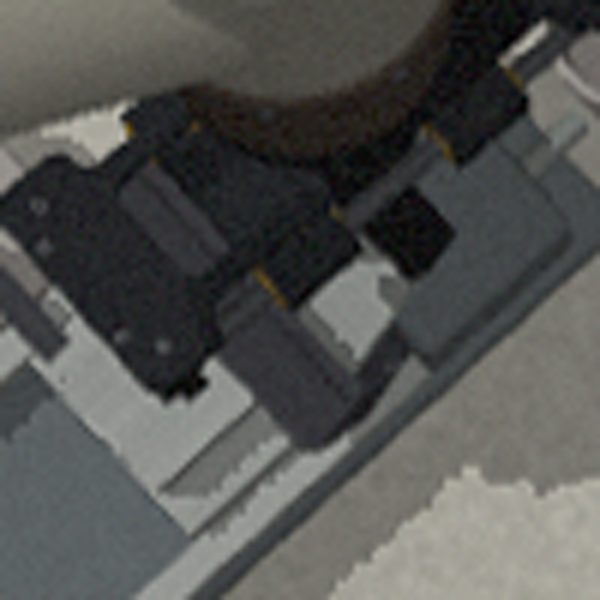

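>>> servo_tool(
  deltas=[
    {"slide": [0,-0.06,0.2],"spin": 0},
    {"slide": [0,0,0],"spin": 0},
    {"slide": [0,0,0],"spin": 0},
    {"slide": [0,0,0],"spin": 0},
  ],
  gripper=205,
)

```text
time_s: 11.05
tcp_pos: [0.6304, 0.0405, 0.1405]
ee_rot: [[-0.742, -0.67, -0.021], [-0.67, 0.742, 0.013], [0.007, 0.024, -1.0]]
wrist_force: [-0.7, 1.4, 2.9]
gripper_width: 0.228
```

```bash
python3 - <<'E'
from h import *
S=st();w=cap("wrist");crop(w,240,190,370,310,6,"w13z");print(S["moment"])
E
```

```text
t 11.05 tcp [0.6304 0.0405 0.1405] phi -137.94 z [-0.021  0.013 -1.   ] w 19.8 F [-0.7  1.4  2.9] rel shoe xt,yt,z -50.2 3.1 74.5
[ 0.40706923  0.22229163 -0.01094129]
```

View pics/w13z.png

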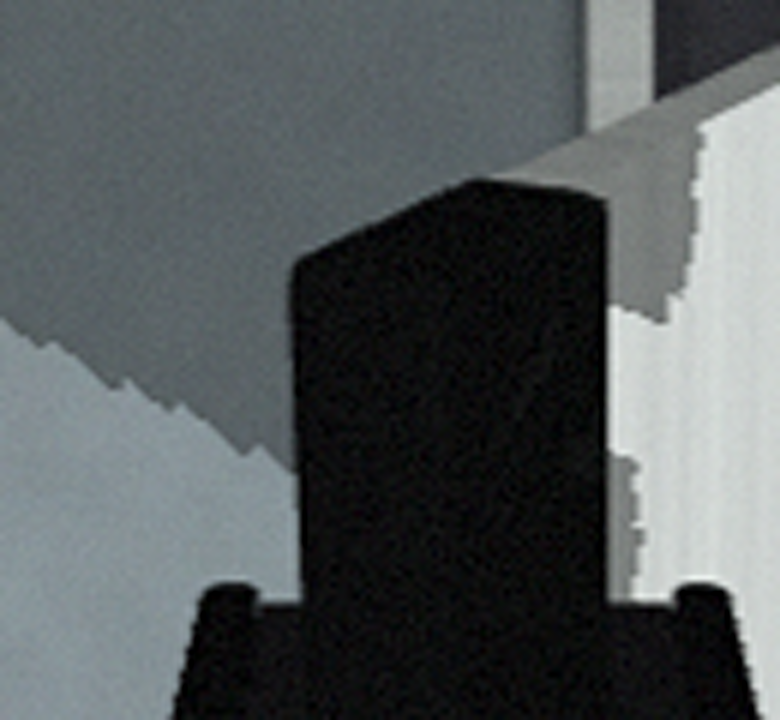

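>>> servo_tool(
  deltas=[
    {"slide": [0,0.04,0.08],"spin": 0},
    {"slide": [0,0.04,0.08],"spin": 0},
  ],
)

```text
time_s: 11.3
tcp_pos: [0.6309, 0.0408, 0.1402]
ee_rot: [[-0.741, -0.671, -0.016], [-0.671, 0.741, 0.011], [0.005, 0.019, -1.0]]
wrist_force: [-1.2, -3.7, 7.0]
gripper_width: 0.231
```

```bash
python3 - <<'E'
from h import *
S=st();print(S["moment"])
E
```

```text
t 11.3 tcp [0.6309 0.0408 0.1402] phi -137.82 z [-0.016  0.011 -1.   ] w 20.1 F [-1.2 -3.7  7. ] rel shoe xt,yt,z -50.3 2.5 74.2
[-0.56917815  0.41755365  0.06018416]
```

>>> servo_tool(
  deltas=[
    {"slide": [0,0.1,0.25],"spin": 0},
    {"slide": [0,0.1,0.25],"spin": 0},
  ],
)

```text
time_s: 11.5
tcp_pos: [0.6321, 0.0412, 0.1377]
ee_rot: [[-0.738, -0.675, -0.003], [-0.675, 0.738, 0.004], [-0.0, 0.005, -1.0]]
wrist_force: [-3.0, -6.7, 20.4]
gripper_width: 0.237
```

```bash
python3 - <<'E'
from h import *
S=st();print(S["moment"]);s=cap("side");crop(s,285,170,345,245,8,"s14");t=cap("top");crop(t,220,180,320,280,6,"t14");w=cap("wrist","w14")
for z0 in (0,5):
    print([((proj(t,cardpt(x,44,z,z0=z0))-[220,180])*6+2.5).round(0).tolist() for x,z in ((-6,110),(6,110),(6,86))],[((proj(s,cardpt(x,y,z,z0=z0))-[285,170])*8+3.5).round(0).tolist() for x,y,z in ((-6,44,110),(6,44,110),(6,44,86),(-6,44,86))])
E
```

```text
t 11.5 tcp [0.6321 0.0412 0.1377] phi -137.58 z [-0.003  0.004 -1.   ] w 20.6 F [-3.  -6.7 20.4] rel shoe xt,yt,z -50.8 1.4 71.7
[-1.2611053   1.20641501  0.09834965]
[[446.0, 243.0], [421.0, 261.0], [395.0, 298.0]] [[328.0, 327.0], [299.0, 305.0], [266.0, 348.0], [295.0, 370.0]]
[[451.0, 235.0], [426.0, 253.0], [400.0, 290.0]] [[335.0, 318.0], [306.0, 296.0], [273.0, 339.0], [302.0, 361.0]]
```

View pics/s14.png

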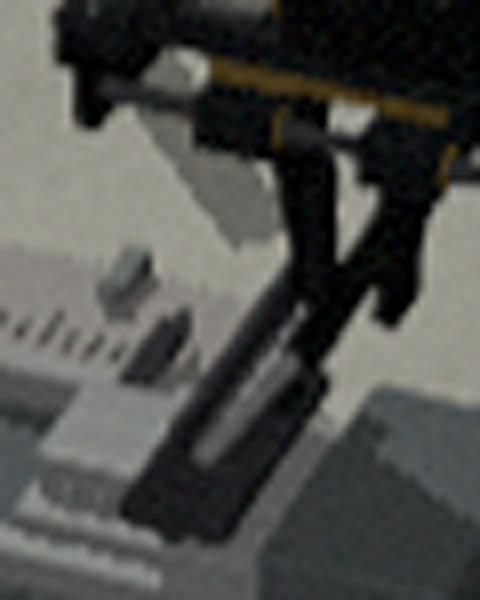

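View pics/t14.png

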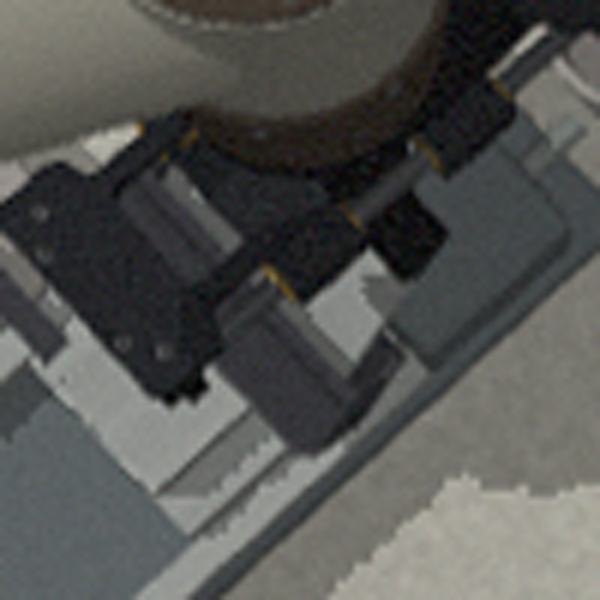

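View pics/w14.png

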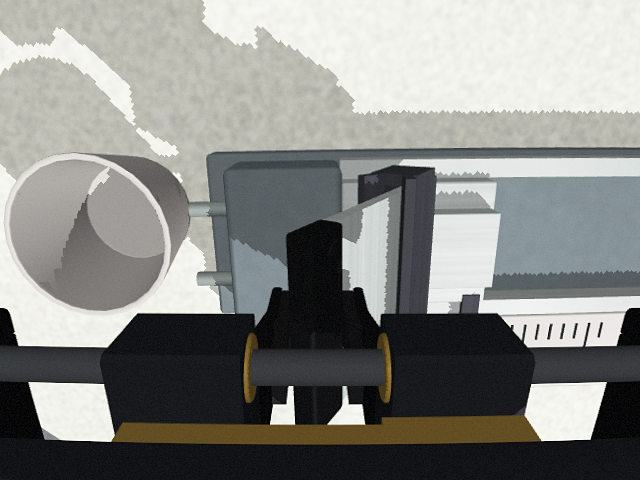

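```bash
python3 - <<'E'
from h import *
import pickle
w=cap("wrist");S=st();pickle.dump((w,S),open("w15.pkl","wb"))
crop(w,270,150,450,285,4.4,"w15z")
for z0 in (0,5):
  for l in (27,30,33):
    print(z0,l,[((proj(w,cardpt(x,44,z,z0=z0,lean=l))-[270,150])*4.4+1.7).round(0).tolist() for x,z in ((-6,110),(-6,86),(6,86),(3,28))])
print([((proj(w,cardpt(x,55,41))-[270,150])*4.4+1.7).round(0).tolist() for x in (-12.8,12.8)])
E
```

```text
t 11.7 tcp [0.6319 0.0412 0.1377] phi -137.6 z [-0.003  0.005 -1.   ] w 20.6 F [-2.3 -4.5 17.6] rel shoe xt,yt,z -50.6 1.5 71.7
0 27 [[147.0, 378.0], [274.0, 308.0], [399.0, 323.0], [555.0, 201.0]]
0 30 [[87.0, 367.0], [231.0, 301.0], [350.0, 318.0], [542.0, 200.0]]
0 33 [[31.0, 356.0], [191.0, 295.0], [304.0, 312.0], [530.0, 199.0]]
5 27 [[115.0, 395.0], [250.0, 321.0], [378.0, 337.0], [542.0, 209.0]]
5 30 [[51.0, 383.0], [204.0, 314.0], [325.0, 331.0], [527.0, 208.0]]
5 33 [[-7.0, 371.0], [161.0, 306.0], [275.0, 324.0], [513.0, 206.0]]
[[373.0, 110.0], [594.0, 128.0]]
```

View pics/w15z.png

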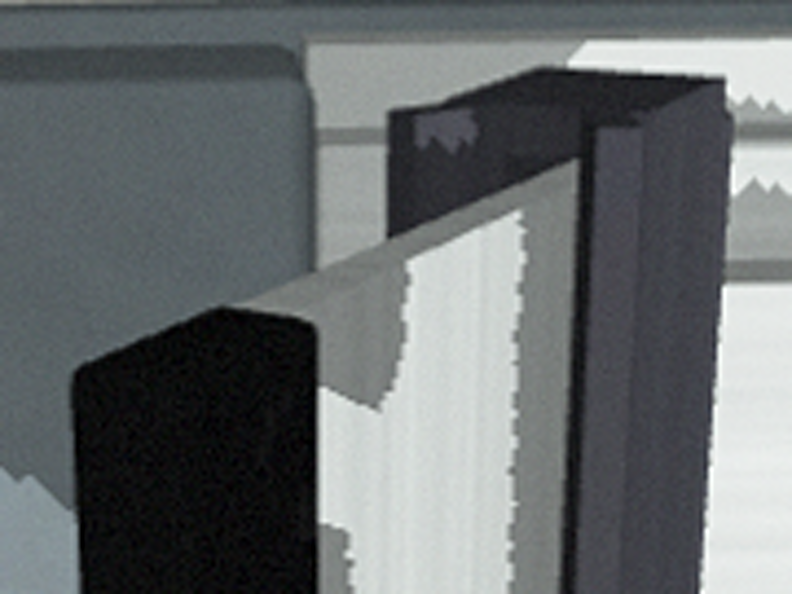

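```bash
python3 - <<'E'
from h import *
import pickle
w,S=pickle.load(open("w15.pkl","rb"))
P=lambda *a,**k:((proj(w,cardpt(*a,**k))-[270,150])*4.4+1.7).round(0).tolist()
for l in (30,33):
  for x in (-3,3): print(l,x,[(z,P(x,44,z,lean=l)) for z in (86,66,41,28,14,0)])
print([ (x,z,P(x,y,z)) for x,y,z in ((4.5,49,28),(4.5,49,0),(-4.5,49,0),(-4.5,49,28),(4.5,0,28),(4.5,-40,28),(12.8,0,41),(14,49,41),(-14,49,41),(-14,55,41),(14,55,41),(4.5,55,28))])
E
```

```text
30 -3 [(86, [260.0, 305.0]), (66, [355.0, 261.0]), (41, [451.0, 215.0]), (28, [494.0, 195.0]), (14, [535.0, 176.0]), (0, [572.0, 158.0])]
30 3 [(86, [320.0, 313.0]), (66, [410.0, 267.0]), (41, [502.0, 221.0]), (28, [542.0, 200.0]), (14, [581.0, 180.0]), (0, [616.0, 162.0])]
33 -3 [(86, [219.0, 299.0]), (66, [325.0, 256.0]), (41, [434.0, 213.0]), (28, [483.0, 194.0]), (14, [530.0, 175.0]), (0, [572.0, 158.0])]
33 3 [(86, [275.0, 307.0]), (66, [378.0, 264.0]), (41, [483.0, 219.0]), (28, [530.0, 199.0]), (14, [575.0, 180.0]), (0, [616.0, 162.0])]
[(4.5, 28, [557.0, 158.0]), (4.5, 0, [630.0, 124.0]), (-4.5, 0, [563.0, 119.0]), (-4.5, 28, [483.0, 152.0]), (4.5, 28, [536.0, 555.0]), (4.5, 28, [521.0, 840.0]), (12.8, 41, [566.0, 606.0]), (14, 41, [601.0, 185.0]), (-14, 41, [362.0, 162.0]), (-14, 41, [363.0, 110.0]), (14, 41, [605.0, 128.0]), (4.5, 28, [559.0, 106.0])]
```

>>> servo_tool(
  deltas=[
    {"slide": [0,0,0],"spin": 0},
    {"slide": [0,0,0],"spin": 0},
    {"slide": [0,0,-0.2],"spin": 0},
    {"slide": [0,0,-1],"spin": 0},
    {"slide": [0,0,-0.8],"spin": 0},
  ],
  gripper=165,
)

```text
time_s: 12.2
tcp_pos: [0.63, 0.0404, 0.186]
ee_rot: [[-0.739, -0.674, -0.009], [-0.674, 0.739, 0.003], [0.005, 0.009, -1.0]]
wrist_force: [0.0, -0.4, 0.2]
gripper_width: 0.346
```

>>> servo_tool(
  deltas=[
    {"slide": [0,0,0],"spin": 0},
    {"slide": [0,0,0],"spin": 0},
    {"slide": [0,0,0],"spin": 0},
    {"slide": [0,0,0],"spin": 0},
  ],
  gripper=255,
)

```text
time_s: 12.6
tcp_pos: [0.6299, 0.0412, 0.1847]
ee_rot: [[-0.739, -0.674, -0.01], [-0.674, 0.739, 0.004], [0.005, 0.009, -1.0]]
wrist_force: [0.2, -0.5, -0.2]
gripper_width: 0.073
```

```bash
python3 - <<'E'
from h import *
import pickle
S=st();w=cap("wrist","w16");s=cap("side");crop(s,285,170,345,245,8,"s16");pickle.dump((w,S),open("w16.pkl","wb"))
E
```

```text
t 12.6 tcp [0.6299 0.0412 0.1847] phi -137.63 z [-0.01   0.004 -1.   ] w 6.4 F [ 0.2 -0.5 -0.2] rel shoe xt,yt,z -49.3 3.0 118.7
```

View pics/w16.png

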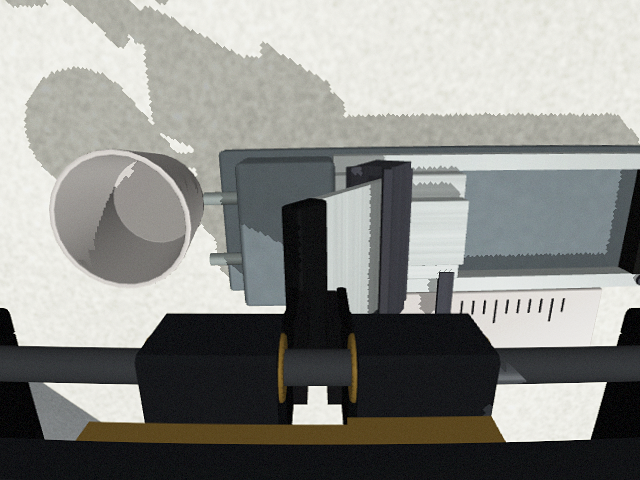

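View pics/s16.png

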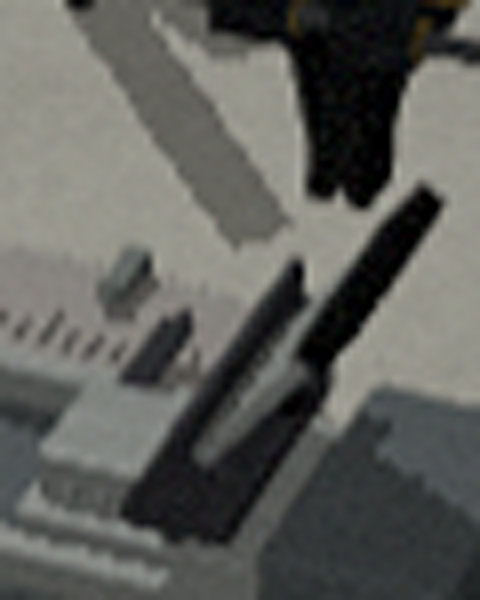

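```bash
python3 - <<'E'
from h import *
import pickle
w,S=pickle.load(open("w16.pkl","rb"));s=pickle.load(open("init.pkl","rb"))["side"]
crop(w,260,140,420,280,5,"w16z")
for z0 in (0,5,10):
  for l in (30,33,36):
    print(z0,l,"s",[((proj(s,cardpt(x,y,z,z0=z0,lean=l))-[285,170])*8+3.5).round(0).tolist() for x,y,z in ((-6,44,86),(6,44,86),(6,-46,110),(-6,-46,110),(-6,-46,86))],"w",[((proj(w,cardpt(x,44,z,z0=z0,lean=l))-[260,140])*5+2).round(0).tolist() for x,z in ((-6,110),(-6,86),(6,86),(-3,28))])
print([((proj(w,cardpt(x,55,z))-[260,140])*5+2).round(0).tolist() for x,z in ((-14,41),(14,41),(4.5,28))])
E
```

```text
0 30 s [[295.0, 370.0], [266.0, 348.0], [399.0, 166.0], [427.0, 187.0], [394.0, 229.0]] w [[164.0, 340.0], [290.0, 294.0], [395.0, 305.0], [538.0, 214.0]]
0 33 s [[305.0, 378.0], [277.0, 356.0], [413.0, 176.0], [440.0, 198.0], [404.0, 238.0]] w [[115.0, 333.0], [255.0, 289.0], [354.0, 301.0], [528.0, 213.0]]
0 36 s [[315.0, 387.0], [288.0, 364.0], [426.0, 186.0], [452.0, 209.0], [413.0, 246.0]] w [[70.0, 325.0], [221.0, 284.0], [315.0, 297.0], [518.0, 212.0]]
5 30 s [[302.0, 361.0], [273.0, 339.0], [406.0, 157.0], [434.0, 178.0], [401.0, 220.0]] w [[134.0, 351.0], [266.0, 303.0], [372.0, 314.0], [522.0, 220.0]]
5 33 s [[312.0, 370.0], [285.0, 347.0], [420.0, 167.0], [447.0, 189.0], [411.0, 229.0]] w [[82.0, 343.0], [228.0, 298.0], [328.0, 310.0], [510.0, 219.0]]
5 36 s [[323.0, 380.0], [296.0, 356.0], [434.0, 178.0], [460.0, 201.0], [421.0, 239.0]] w [[35.0, 335.0], [192.0, 292.0], [287.0, 305.0], [498.0, 218.0]]
10 30 s [[309.0, 352.0], [280.0, 330.0], [413.0, 148.0], [441.0, 169.0], [408.0, 212.0]] w [[103.0, 362.0], [241.0, 312.0], [348.0, 324.0], [506.0, 226.0]]
10 33 s [[320.0, 362.0], [292.0, 339.0], [428.0, 159.0], [455.0, 181.0], [419.0, 221.0]] w [[48.0, 353.0], [200.0, 306.0], [301.0, 319.0], [492.0, 225.0]]
10 36 s [[331.0, 372.0], [304.0, 348.0], [442.0, 170.0], [468.0, 193.0], [429.0, 231.0]] w [[-1.0, 344.0], [162.0, 300.0], [257.0, 314.0], [478.0, 223.0]]
[[415.0, 133.0], [634.0, 147.0], [597.0, 130.0]]
```

View pics/w16z.png

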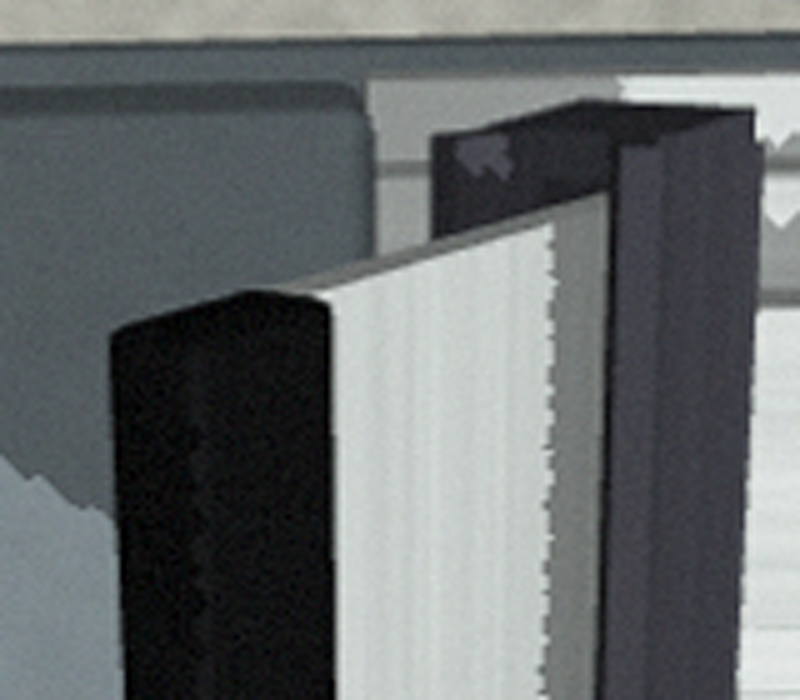

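>>> servo_tool(
  deltas=[
    {"slide": [0,-0.3,0.3],"spin": 0},
    {"slide": [0,0,0.2],"spin": 0},
    {"slide": [0,0,0.1],"spin": 0},
    {"slide": [0,0,0.1],"spin": 0},
  ],
)

```text
time_s: 13.1
tcp_pos: [0.6349, 0.0349, 0.1644]
ee_rot: [[-0.739, -0.674, -0.012], [-0.674, 0.739, 0.003], [0.007, 0.01, -1.0]]
wrist_force: [0.7, 0.3, 0.4]
gripper_width: 0.007
```

```bash
python3 - <<'E'
from h import *
S=st()
E
```

```text
t 13.1 tcp [0.6349 0.0349 0.1644] phi -137.65 z [-0.012  0.003 -1.   ] w 0.6 F [0.7 0.3 0.4] rel shoe xt,yt,z -57.4 3.6 98.4
```

>>> servo_tool(
  deltas=[
    {"slide": [0,0,0.1],"spin": 0},
    {"slide": [0,0,0.1],"spin": 0},
  ],
)

```text
time_s: 13.3
tcp_pos: [0.635, 0.0347, 0.159]
ee_rot: [[-0.739, -0.674, -0.012], [-0.674, 0.739, 0.003], [0.007, 0.01, -1.0]]
wrist_force: [0.2, -1.4, 5.4]
gripper_width: 0.006
```

>>> servo_tool(
  deltas=[
    {"slide": [0,0,0.1],"spin": 0},
  ],
)

```text
time_s: 13.4
tcp_pos: [0.6357, 0.0343, 0.1585]
ee_rot: [[-0.738, -0.674, -0.01], [-0.674, 0.738, 0.001], [0.006, 0.008, -1.0]]
wrist_force: [-3.2, -1.2, 11.8]
gripper_width: 0.004
```

>>> servo_tool(
  deltas=[
    {"slide": [0,0,0.1],"spin": 0},
  ],
)

```text
time_s: 13.5
tcp_pos: [0.6362, 0.0338, 0.1586]
ee_rot: [[-0.738, -0.675, -0.007], [-0.675, 0.738, 0.0], [0.005, 0.005, -1.0]]
wrist_force: [-3.8, -1.5, 9.6]
gripper_width: 0.004
```

>>> servo_tool(
  deltas=[
    {"slide": [0,0,0.2],"spin": 0},
    {"slide": [0,0,0.2],"spin": 0},
  ],
)

```text
time_s: 13.7
tcp_pos: [0.6381, 0.0321, 0.1578]
ee_rot: [[-0.735, -0.678, 0.0], [-0.678, 0.735, -0.004], [0.003, -0.003, -1.0]]
wrist_force: [-8.2, 0.8, 18.2]
gripper_width: 0.007
```

>>> servo_tool(
  deltas=[
    {"slide": [0,0.1,-0.8],"spin": 0},
    {"slide": [0,0.1,-1],"spin": 0},
    {"slide": [0,0.1,0],"spin": 0},
    {"slide": [0,0,0],"spin": 0},
  ],
  gripper=150,
)

```text
time_s: 14.1
tcp_pos: [0.6327, 0.0382, 0.2062]
ee_rot: [[-0.735, -0.678, 0.004], [-0.678, 0.735, -0.003], [-0.001, -0.005, -1.0]]
wrist_force: [0.3, 0.1, 0.4]
gripper_width: 0.285
```

```bash
python3 - <<'E'
from h import *
import pickle
S=st();w=cap("wrist","w17");t=cap("top");s=cap("side");S=st();pickle.dump((w,t,s,S),open("w17.pkl","wb"))
crop(t,140,180,290,290,5,"t17")
E
```

```text
t 14.1 tcp [0.6327 0.0382 0.2062] phi -137.34 z [ 0.004 -0.003 -1.   ] w 24.8 F [0.3 0.1 0.4] rel shoe xt,yt,z -53.5 3.0 140.2
t 14.25 tcp [0.6328 0.0378 0.2055] phi -137.35 z [ 0.002 -0.004 -1.   ] w 32.9 F [-1.1 -0.   0.5] rel shoe xt,yt,z -53.8 3.2 139.5
```

View pics/t17.png

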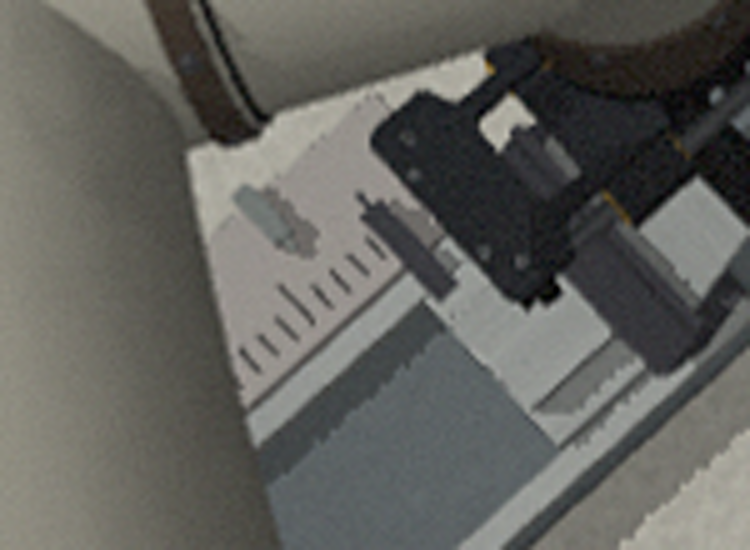

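View pics/w17.png

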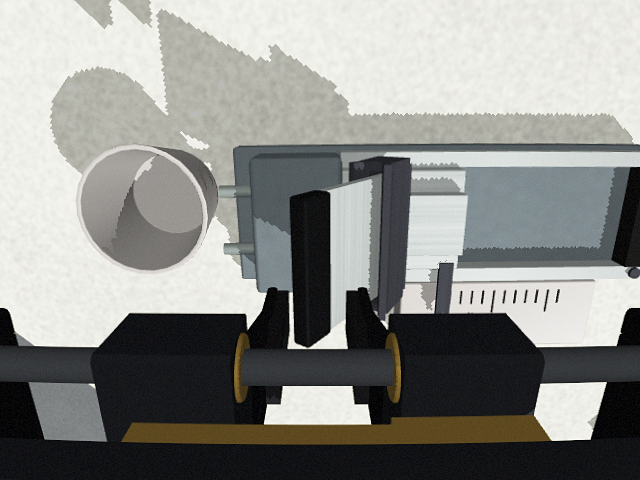

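>>> servo_tool(
  deltas=[
    {"slide": [0,0,-0.2],"spin": -1},
    {"slide": [0,0,0],"spin": -1},
    {"slide": [0,0,0],"spin": -1},
    {"slide": [0,0,0],"spin": -1},
    {"slide": [0,0,0],"spin": -1},
    {"slide": [0,0,0],"spin": -1},
    {"slide": [0,0,0],"spin": -1},
    {"slide": [0,0,0],"spin": -1},
    {"slide": [0,0,0],"spin": -1},
    {"slide": [0,0,0],"spin": -1},
  ],
)

```text
time_s: 15.25
tcp_pos: [0.6287, 0.036, 0.1971]
ee_rot: [[0.585, -0.811, -0.02], [-0.811, -0.585, -0.009], [-0.004, 0.021, -1.0]]
wrist_force: [0.4, -0.1, -0.1]
gripper_width: 0.413
```

>>> servo_tool(
  deltas=[
    {"slide": [0,0,0],"spin": -1},
    {"slide": [0,0,0],"spin": -1},
    {"slide": [0,0,0],"spin": -1},
    {"slide": [0,0,0],"spin": -1},
    {"slide": [0,0,0],"spin": -1},
    {"slide": [0,0,0],"spin": -1},
    {"slide": [0,0,0],"spin": -1},
    {"slide": [0,0,0],"spin": -1},
    {"slide": [0,0,0],"spin": -1},
    {"slide": [0,0,0],"spin": -1},
  ],
)

```text
time_s: 16.25
tcp_pos: [0.6244, 0.034, 0.183]
ee_rot: [[0.873, 0.487, -0.043], [0.486, -0.874, -0.015], [-0.045, -0.008, -0.999]]
wrist_force: [0.6, -0.4, -0.4]
gripper_width: 0.412
```

```bash
python3 - <<'E'
from h import *
S=st();print(S["joints"])
E
```

```text
t 16.25 tcp [0.6244 0.034  0.183 ] phi 29.13 z [-0.043 -0.015 -0.999] w 35.8 F [ 0.6 -0.4 -0.4] rel shoe xt,yt,z -50.8 11.9 117.0
[ 1.79447459e+01  2.49829480e+01 -8.20539267e-01  3.69975915e-02
 -6.67917245e+01  1.01164093e+02]
```

>>> servo_tool(
  deltas=[
    {"slide": [0.25,0,-0.15],"spin": -1},
    {"slide": [0.25,0,-0.1],"spin": -0.7},
  ],
)

```text
time_s: 16.45
tcp_pos: [0.6337, 0.0403, 0.1858]
ee_rot: [[0.727, 0.685, -0.049], [0.685, -0.728, -0.016], [-0.046, -0.022, -0.999]]
wrist_force: [-0.1, 0.4, 0.5]
gripper_width: 0.413
```

```bash
python3 - <<'E'
from h import *
import pickle
S=st();w=cap("wrist","w18");pickle.dump((w,S),open("w18.pkl","wb"))
E
```

```text
t 16.45 tcp [0.6337 0.0403 0.1858] phi 43.33 z [-0.049 -0.016 -0.999] w 35.9 F [-0.1  0.4  0.5] rel shoe xt,yt,z -52.5 0.9 119.8
```

View pics/w18.png

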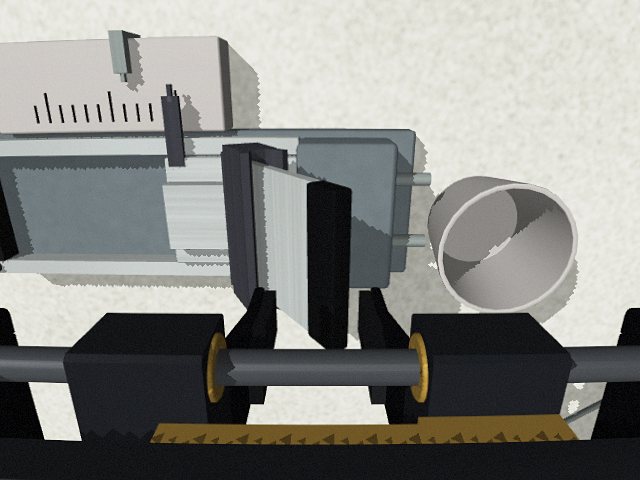

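```bash
python3 - <<'E'
from h import *
import pickle
w,S=pickle.load(open("w18.pkl","rb"));crop(w,0,20,240,140,3.3,"w18z")
w1=pickle.load(open("w1.pkl","rb"))["wrist"];crop(w1,0,100,100,180,8,"w1p")
t=pickle.load(open("init.pkl","rb"))["top"];crop(t,175,205,235,250,13,"t0p")
E
```

```text
(no output)
```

View pics/w18z.png

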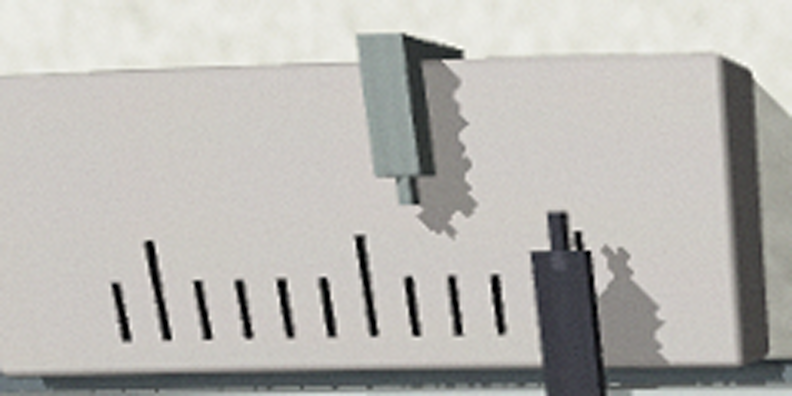

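View pics/w1p.png

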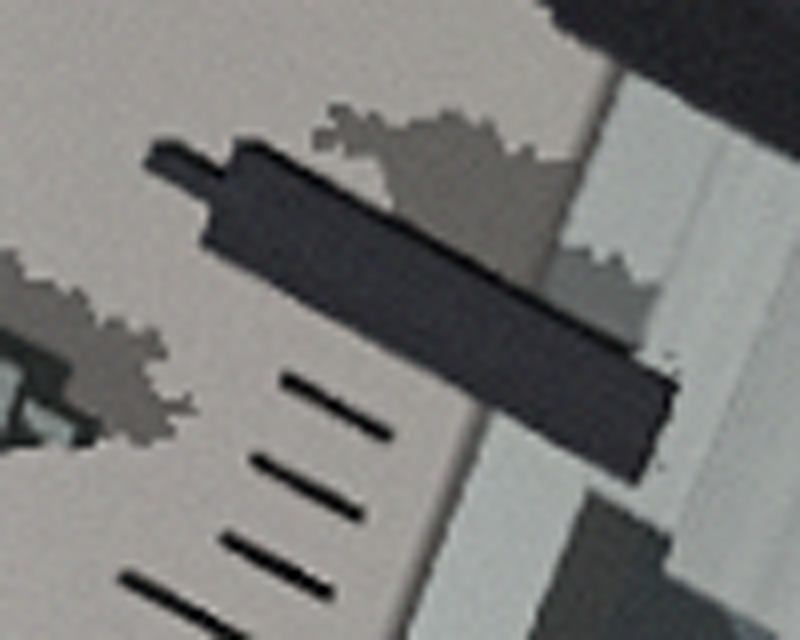

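View pics/t0p.png

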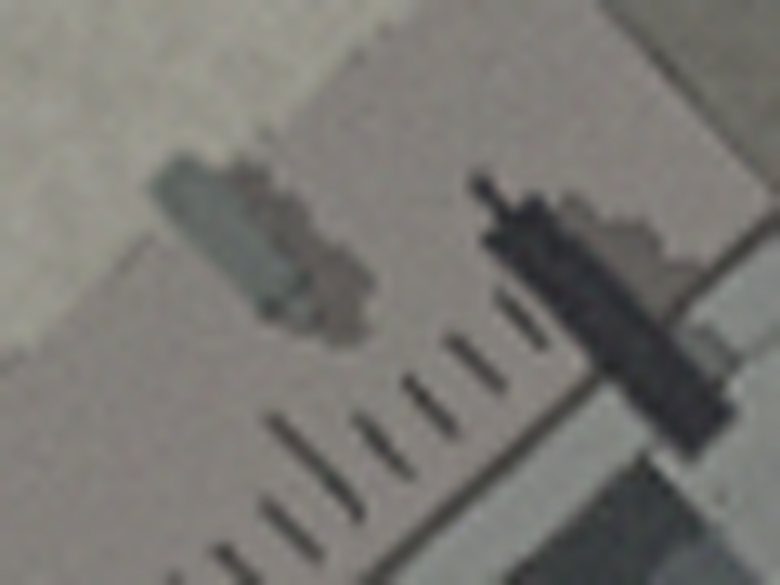

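```bash
python3 - <<'E'
from h import *
import pickle
w,S=pickle.load(open("w18.pkl","rb"));w1=pickle.load(open("w1.pkl","rb"))["wrist"];t=pickle.load(open("init.pkl","rb"))["top"]
A=lambda x,y:(x/3.3-.35,20+y/3.3-.35); B=lambda x,y:(x/8-.44,100+y/8-.44); C=lambda x,y:(175+x/13-.46,205+y/13-.46)
def rel(p): return np.round([(p[:2]-SO)@XT*1e3,(p[:2]-SO)@YT*1e3,p[2]*1e3],1)
P=[(w,A(557,213)),(w1,B(152,158)),(t,C(475,178))];M=[(w,A(408,204)),(w1,B(80,437)),(t,C(312,318))]
for n,L in (("ptr",P),("mark",M)):
    for i in range(3):
        for j in range(i+1,3):
            p,e=tri(*L[i],*L[j]);print(n,i,j,rel(p),round(e*1e3,1))
    for z in (.03,.036,.042): print(z,[rel(onz(*l,z)).tolist() for l in L])
# ticks in w18: bases 
for x in (126,166,209,249,291,331,374,416,459,502): print(rel(onz(w,A(x,337),.030)),end=" ")
E
```

```text
ptr 0 1 [ 55.6 -93.5  41.5] 0.6
ptr 0 2 [ 53.9 -93.4  45. ] 0.2
ptr 1 2 [ 54.5 -92.9  43.8] 1.8
0.03 [[59.5, -93.7, 30.0], [60.3, -100.7, 30.0], [53.9, -97.2, 30.0]]
0.036 [[57.3, -93.6, 36.0], [58.0, -97.0, 36.0], [53.9, -95.7, 36.0]]
0.042 [[55.1, -93.5, 42.0], [55.8, -93.3, 42.0], [53.9, -94.1, 42.0]]
mark 0 1 [ 91.2 -95.8  33.5] 0.1
mark 0 2 [ 88.4 -95.4  39.2] 0.6
mark 1 2 [ 89.  -94.8  36.6] 2.3
0.03 [[92.9, -95.8, 30.0], [92.8, -97.8, 30.0], [88.5, -97.5, 30.0]]
0.036 [[90.1, -95.7, 36.0], [89.9, -94.2, 36.0], [88.3, -95.9, 36.0]]
0.042 [[87.2, -95.6, 42.0], [87.1, -90.5, 42.0], [88.1, -94.3, 42.0]]
[164.5 -67.8  30. ] [154.7 -67.7  30. ] [144.3 -67.6  30. ] [134.6 -67.5  30. ] [124.6 -67.4  30. ] [115.  -67.4  30. ] [104.9 -67.3  30. ] [ 95.  -67.3  30. ] [ 85.  -67.2  30. ] [ 75.  -67.2  30. ]
```

>>> servo_tool(
  deltas=[
    {"slide": [0.05,0.24,0.2],"spin": 0},
    {"slide": [0.03,0,0.5],"spin": 0},
    {"slide": [0,0,0.5],"spin": 0},
    {"slide": [0,0,0.5],"spin": 0},
    {"slide": [0,0,0.2],"spin": 0},
  ],
)

```text
time_s: 17.0
tcp_pos: [0.636, 0.0359, 0.1307]
ee_rot: [[0.73, 0.682, -0.054], [0.682, -0.731, -0.017], [-0.051, -0.025, -0.998]]
wrist_force: [0.2, -0.1, -1.0]
gripper_width: 0.413
```

```bash
python3 - <<'E'
from h import *
import pickle
S=st();w=cap("wrist","w19");s=cap("side");crop(s,265,150,345,245,6.3,"s19")
E
```

```text
t 17.0 tcp [0.636  0.0359 0.1307] phi 43.07 z [-0.054 -0.017 -0.998] w 35.9 F [ 0.2 -0.1 -1. ] rel shoe xt,yt,z -57.3 2.2 64.7
```

View pics/w19.png

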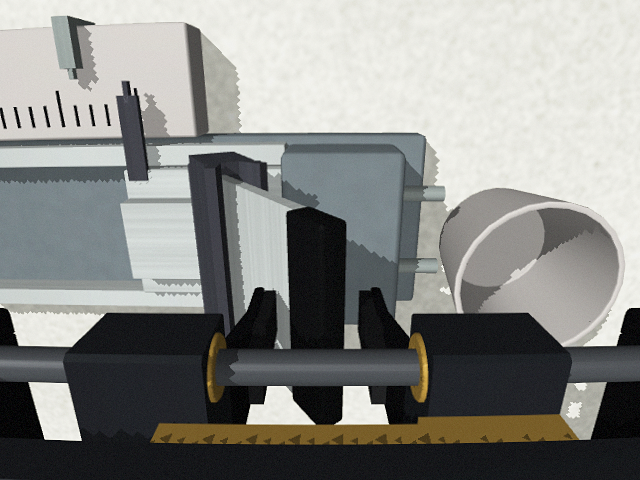

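View pics/s19.png

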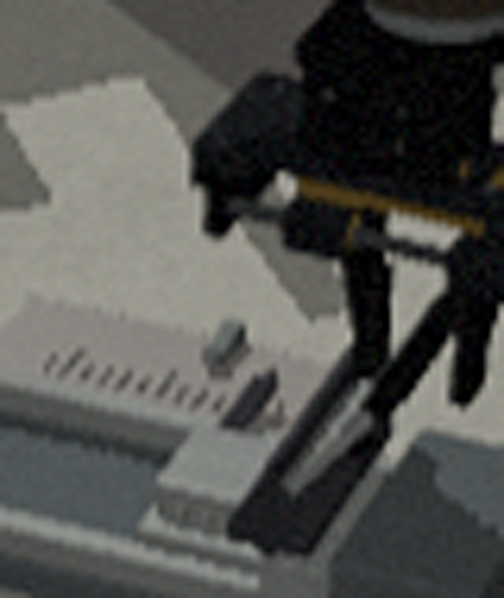

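>>> servo_tool(
  deltas=[
    {"slide": [0,0,-0.25],"spin": 0},
    {"slide": [0,0,-0.05],"spin": 0},
    {"slide": [0,0,-0.03],"spin": 0},
    {"slide": [0,0,0],"spin": 0},
    {"slide": [0,0,0],"spin": 0},
  ],
  gripper=205,
)

```text
time_s: 17.6
tcp_pos: [0.6359, 0.0378, 0.1423]
ee_rot: [[0.729, 0.682, -0.054], [0.682, -0.731, -0.014], [-0.049, -0.026, -0.998]]
wrist_force: [-1.8, 1.7, 1.4]
gripper_width: 0.229
```

```bash
python3 - <<'E'
from h import *
import pickle
S=st();w=cap("wrist","w20");print(S["moment"])
E
```

```text
t 17.6 tcp [0.6359 0.0378 0.1423] phi 43.1 z [-0.054 -0.014 -0.998] w 20.0 F [-1.8  1.7  1.4] rel shoe xt,yt,z -55.9 0.9 76.3
[ 0.64966649  0.56756816 -0.05043595]
```

View pics/w20.png

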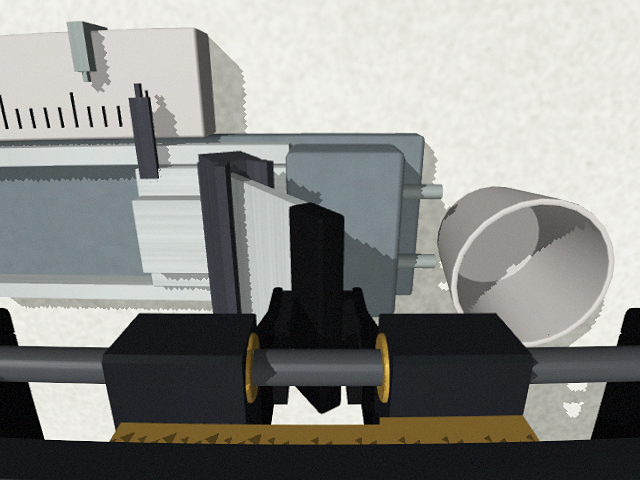

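>>> servo_tool(
  deltas=[
    {"slide": [0,-0.3,0.01],"spin": 0},
    {"slide": [0,-0.3,0.01],"spin": 0},
    {"slide": [0,-0.3,0.01],"spin": 0},
    {"slide": [0,-0.3,0.01],"spin": 0},
  ],
)

```text
time_s: 18.05
tcp_pos: [0.6216, 0.054, 0.151]
ee_rot: [[0.729, 0.684, -0.036], [0.683, -0.73, -0.025], [-0.043, -0.006, -0.999]]
wrist_force: [1.2, -4.4, 2.4]
gripper_width: 0.202
```

```bash
python3 - <<'E'
from h import *
import pickle
S=st();w=cap("wrist","w21");print(S["wrist_force"][:2]@XT)
E
```

```text
t 18.05 tcp [0.6216 0.054  0.151 ] phi 43.15 z [-0.036 -0.025 -0.999] w 17.6 F [ 1.2 -4.4  2.4] rel shoe xt,yt,z -34.3 0.5 85.0
-4.014718663919844
```

View pics/w21.png

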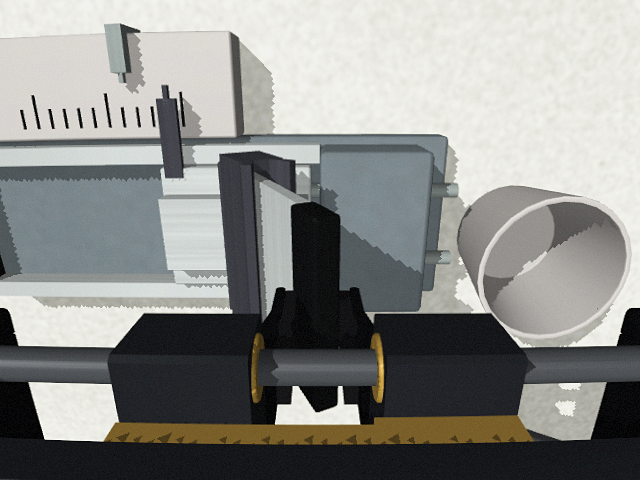

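```bash
cat >> h.py <<'E'
def relx(p): return (p[:2]-SO)@XT*1e3
def gap(c,pp,pm,zp=.043,zm=.0375):
    a=relx(onz(c,pp,zp));b=relx(onz(c,pm,zm));print("ptr",a.round(1),"mark",b.round(1),"gap",(b-a).round(1));return b-a
E
python3 - <<'E'
from h import *
w=cap("wrist");st();crop(w,90,10,220,140,6,"w21z")
gap(w,(166,86),(122,81))
E
```

```text
t 18.15 tcp [0.621  0.0548 0.1508] phi 43.2 z [-0.037 -0.024 -0.999] w 17.6 F [-0.3 -3.8  6.1] rel shoe xt,yt,z -33.3 0.3 84.8
ptr 61.0 mark 90.6 gap 29.6
```

View pics/w21z.png

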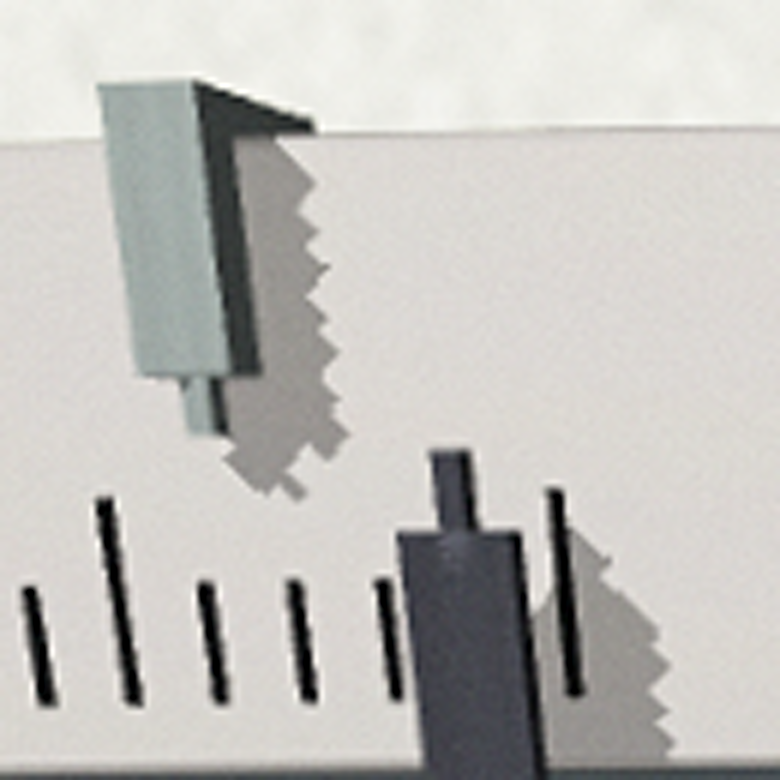

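>>> servo_tool(
  deltas=[
    {"slide": [0,-0.3,0.02],"spin": 0},
    {"slide": [0,-0.3,0.02],"spin": 0},
  ],
)

```text
time_s: 18.35
tcp_pos: [0.6126, 0.0637, 0.1515]
ee_rot: [[0.729, 0.684, -0.032], [0.683, -0.73, -0.026], [-0.042, -0.003, -0.999]]
wrist_force: [1.4, -5.0, 3.2]
gripper_width: 0.201
```

```bash
python3 - <<'E'
from h import *
w=cap("wrist","w22");S=st();print(S["wrist_force"][:2]@XT)
E
```

```text
t 18.4 tcp [0.6118 0.0645 0.1514] phi 43.19 z [-0.033 -0.026 -0.999] w 17.4 F [-0.1 -4.7  3.8] rel shoe xt,yt,z -19.9 0.6 85.4
-3.3861712681682303
```

View pics/w22.png

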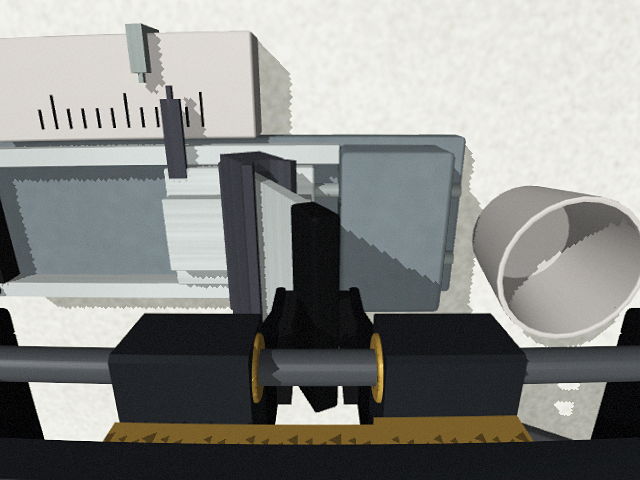

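>>> servo_tool(
  deltas=[
    {"slide": [0,-0.28,0.02],"spin": 0},
    {"slide": [0,-0.2,0.02],"spin": 0},
  ],
)

```text
time_s: 18.6
tcp_pos: [0.6048, 0.0721, 0.1515]
ee_rot: [[0.728, 0.685, -0.03], [0.684, -0.729, -0.028], [-0.041, -0.0, -0.999]]
wrist_force: [1.4, -5.6, 3.8]
gripper_width: 0.202
```

```bash
python3 - <<'E'
from h import *
w=cap("wrist","w23");S=st();print(S["wrist_force"][:2]@XT);crop(w,90,10,220,140,6,"w23z")
t=cap("top");crop(t,160,190,280,290,6,"t23");s=cap("side");crop(s,265,150,345,245,6.3,"s23")
E
```

```text
t 18.65 tcp [0.6043 0.0725 0.1514] phi 43.22 z [-0.031 -0.028 -0.999] w 17.5 F [ 1.1 -5.5  3.5] rel shoe xt,yt,z -9.0 0.6 85.4
-4.7367881249176325
```

View pics/w23z.png

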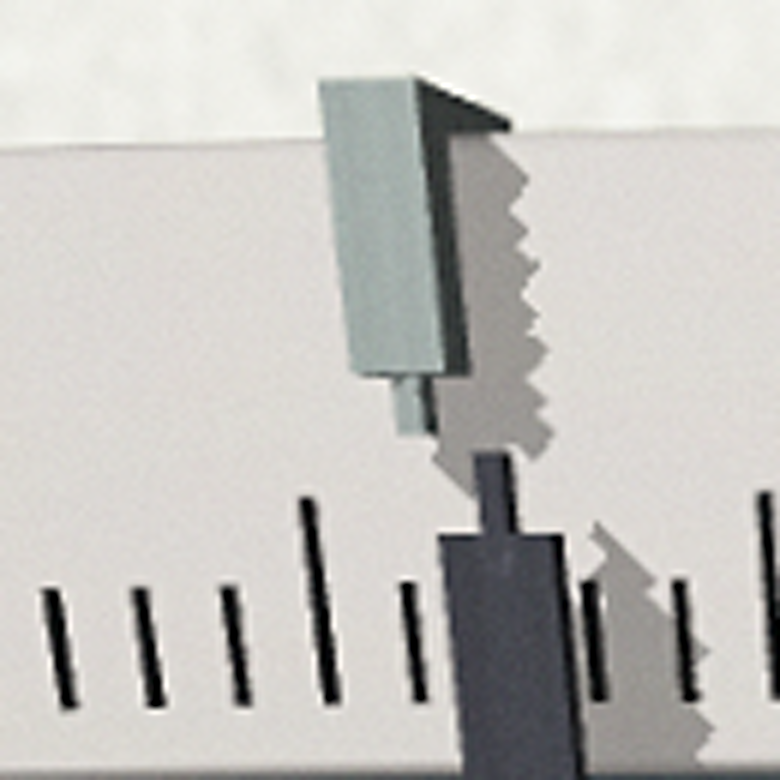

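View pics/t23.png

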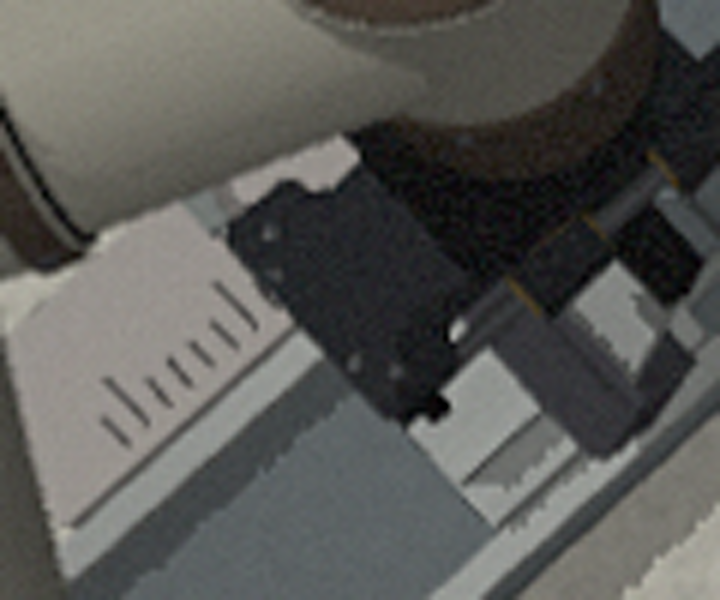

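View pics/s23.png

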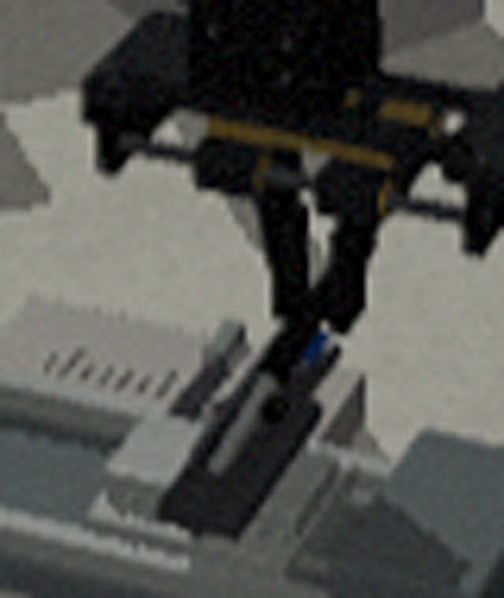

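```bash
python3 - <<'E'
from h import *
import pickle
w=cap("wrist");st()
pp=(171.6,85.1);pm=(158.3,81.8)
for zp in (.041,.043,.045):
  for zm in (.034,.037,.040): print(zp,zm,end=" ");gap(w,pp,pm,zp,zm)
E
```

```text
t 18.8 tcp [0.6047 0.0722 0.1513] phi 43.2 z [-0.031 -0.028 -0.999] w 17.6 F [ 0.1 -5.2  5.6] rel shoe xt,yt,z -9.4 0.6 85.3
0.041 0.034 ptr 81.2 mark 91.9 gap 10.6
0.041 0.037 ptr 81.2 mark 90.8 gap 9.6
0.041 0.04 ptr 81.2 mark 89.7 gap 8.5
0.043 0.034 ptr 80.6 mark 91.9 gap 11.3
0.043 0.037 ptr 80.6 mark 90.8 gap 10.2
0.043 0.04 ptr 80.6 mark 89.7 gap 9.1
0.045 0.034 ptr 79.9 mark 91.9 gap 12.0
0.045 0.037 ptr 79.9 mark 90.8 gap 10.9
0.045 0.04 ptr 79.9 mark 89.7 gap 9.8
```

>>> servo_tool(
  deltas=[
    {"slide": [0,-0.2,0.02],"spin": 0},
    {"slide": [0,-0.18,0.02],"spin": 0},
  ],
)

```text
time_s: 19.0
tcp_pos: [0.5996, 0.0777, 0.1514]
ee_rot: [[0.729, 0.684, -0.029], [0.684, -0.729, -0.03], [-0.041, 0.002, -0.999]]
wrist_force: [1.8, -6.4, 4.8]
gripper_width: 0.202
```

```bash
python3 - <<'E'
from h import *
w=cap("wrist","w24");S=st();print(S["wrist_force"][:2]@XT);crop(w,110,20,230,120,6.5,"w24z")
E
```

```text
t 19.05 tcp [0.5991 0.078  0.1514] phi 43.18 z [-0.029 -0.029 -0.999] w 17.7 F [ 0.5 -6.   5.5] rel shoe xt,yt,z -1.4 0.7 85.4
-4.75317549220828
```

View pics/w24z.png

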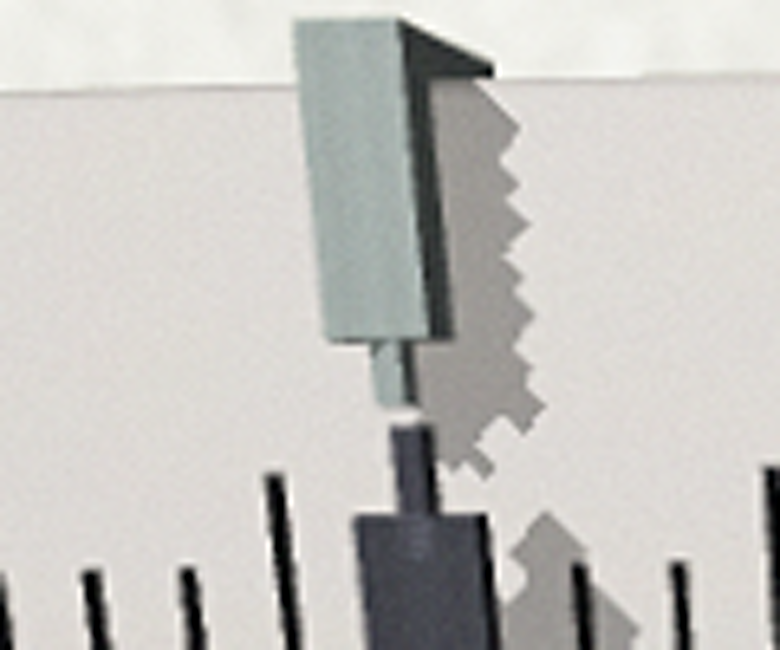

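```bash
python3 - <<'E'
from h import *
w=cap("wrist","w25");S=st()
pp=(110+409/6.5-.42,20+427/6.5-.42);pm=(110+395/6.5-.42,20+405/6.5-.42)
for zp,zm in ((.043,.0365),(.045,.039),(.0415,.0335),(.042,.038)): gap(w,pp,pm,zp,zm)
# reverify with w20/w19 rest images
import cv2
for n in ("w19","w20","w18"):
    im=cv2.imread(f"pics/{n}.png")
    cv2.imwrite(f"pics/{n}p.png",cv2.resize(im[10:110,50:190],None,fx=5,fy=5,interpolation=cv2.INTER_CUBIC))
E
```

```text
t 19.1 tcp [0.5993 0.078  0.1514] phi 43.19 z [-0.029 -0.029 -0.999] w 17.7 F [ 0.7 -5.7  5.8] rel shoe xt,yt,z -1.5 0.6 85.4
ptr 87.6 mark 90.9 gap 3.3
ptr 86.9 mark 90.1 gap 3.1
ptr 88.1 mark 91.9 gap 3.8
ptr 87.9 mark 90.4 gap 2.5
```

View pics/w20p.png

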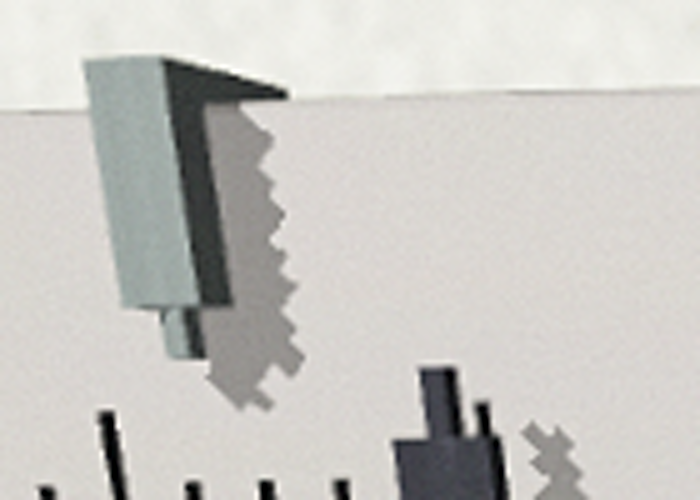

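View pics/w18p.png

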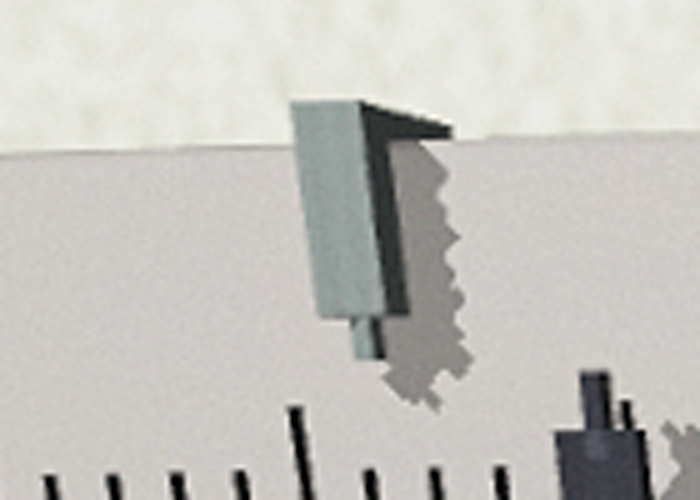

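>>> servo_tool(
  deltas=[
    {"slide": [0,-0.16,0.01],"spin": 0},
  ],
)

```text
time_s: 19.2
tcp_pos: [0.5972, 0.0801, 0.1515]
ee_rot: [[0.729, 0.684, -0.028], [0.684, -0.729, -0.03], [-0.041, 0.003, -0.999]]
wrist_force: [1.6, -5.4, 5.4]
gripper_width: 0.202
```

```bash
python3 - <<'E'
from h import *
w=cap("wrist","w26");S=st();print(S["wrist_force"][:2]@XT);crop(w,110,20,230,120,6.5,"w26z")
E
```

```text
t 19.25 tcp [0.5968 0.0806 0.1515] phi 43.19 z [-0.028 -0.03  -0.999] w 17.4 F [ 1.1 -5.6  4. ] rel shoe xt,yt,z 2.1 0.7 85.5
-4.833432576592931
```

View pics/w26z.png

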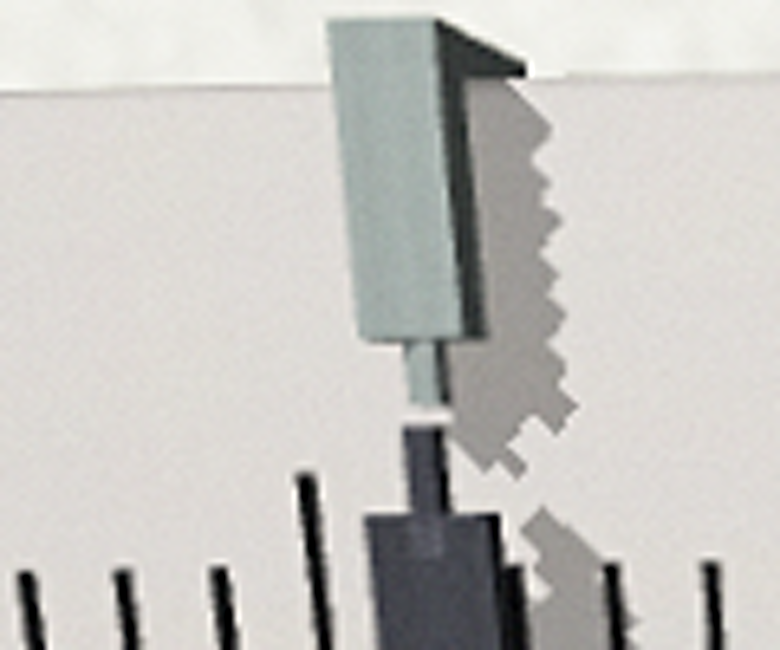

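>>> servo_tool(
  deltas=[
    {"slide": [0,-0.12,0.01],"spin": 0},
  ],
)

```text
time_s: 19.35
tcp_pos: [0.5954, 0.0821, 0.1516]
ee_rot: [[0.729, 0.684, -0.027], [0.684, -0.729, -0.031], [-0.041, 0.004, -0.999]]
wrist_force: [1.9, -6.2, 4.7]
gripper_width: 0.201
```

```bash
python3 - <<'E'
from h import *
w=cap("wrist","w27");S=st();print(S["wrist_force"][:2]@XT);crop(w,110,20,230,120,6.5,"w27z")
E
```

```text
t 19.4 tcp [0.595  0.0824 0.1515] phi 43.18 z [-0.027 -0.03  -0.999] w 17.5 F [ 2.  -5.9  5.7] rel shoe xt,yt,z 4.6 0.7 85.5
-5.688611851732801
```

View pics/w27z.png

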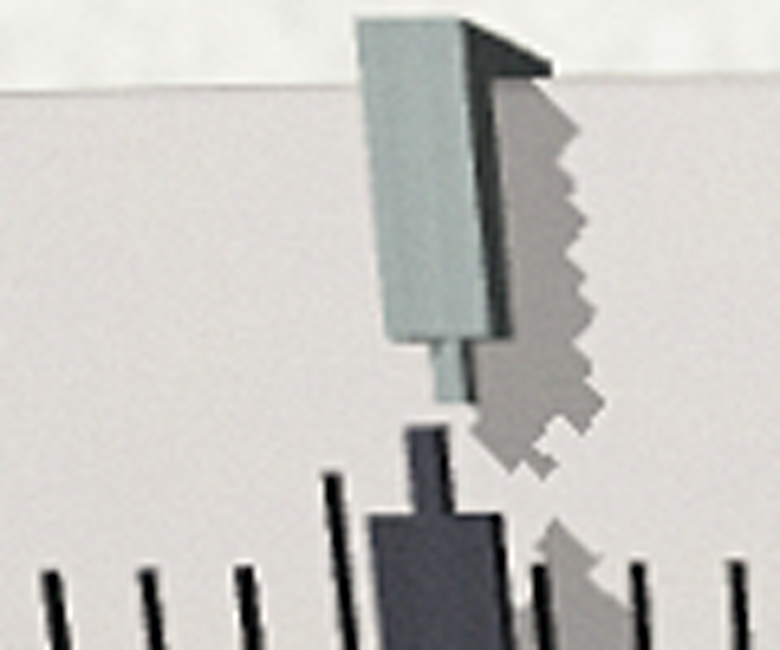

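```bash
python3 - <<'E'
from h import *
w=cap("wrist","w28");S=st();print(S["wrist_force"][:2]@XT)
C=lambda x,y:(110+x/6.5-.42,20+y/6.5-.42)
for zp,zm in ((.0437,.0365),(.043,.0365),(.045,.039),(.0415,.0335),(.042,.038)): gap(w,C(426,427),C(451,403),zp,zm)
for x in (540,638,738): print(relx(onz(w,C(x,566),.03)),end=' ')
s=cap("side");crop(s,265,150,345,245,6.3,"s28");t=cap("top");crop(t,160,190,280,290,6,"t28");crop(w,110,20,230,120,6.5,"w28z");st()
E
```

```text
t 19.45 tcp [0.5951 0.0824 0.1515] phi 43.19 z [-0.028 -0.03  -0.999] w 17.3 F [ 2.3 -6.1  4.7] rel shoe xt,yt,z 4.5 0.7 85.5
-6.048992530312222
ptr 91.6 mark 91.3 gap -0.3
ptr 91.8 mark 91.3 gap -0.5
ptr 91.1 mark 90.5 gap -0.7
ptr 92.3 mark 92.2 gap -0.1
ptr 92.1 mark 90.8 gap -1.3
85.78519009088362 75.9411934368571 65.9220787993558 t 19.55 tcp [0.5951 0.0823 0.1515] phi 43.18 z [-0.028 -0.03  -0.999] w 17.5 F [ 0.8 -5.6  5. ] rel shoe xt,yt,z 4.5 0.7 85.5
```

View pics/s28.png

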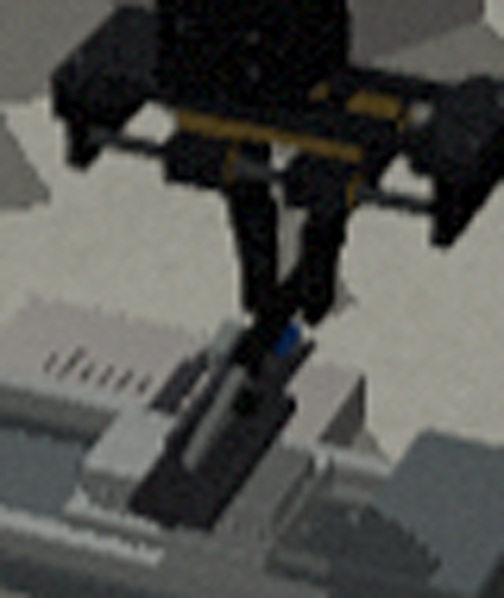

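View pics/t28.png

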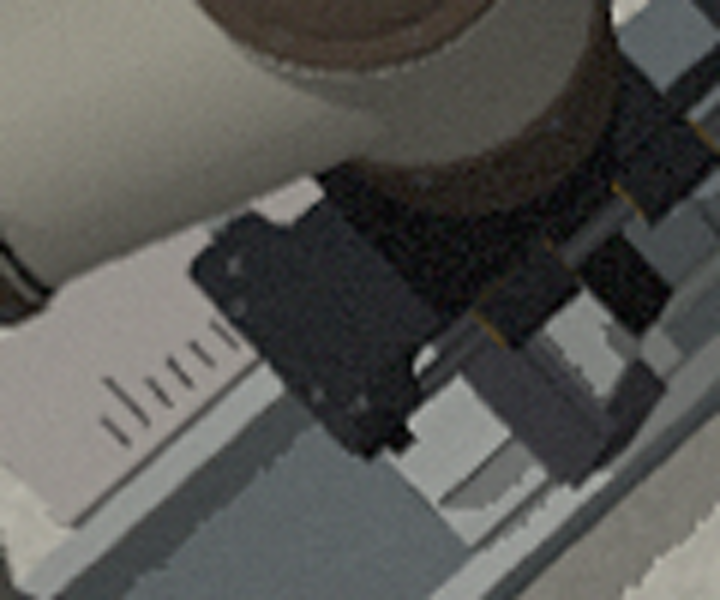

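View pics/w28z.png

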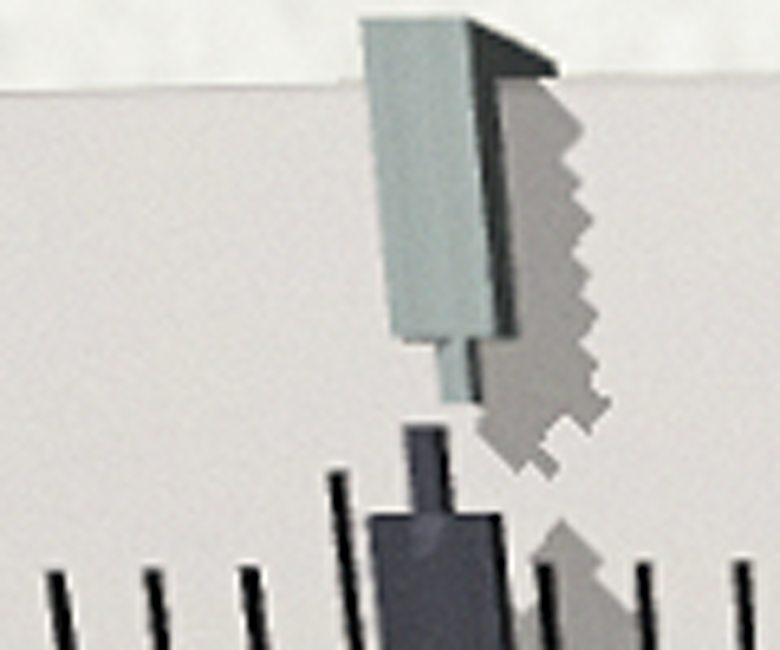

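>>> servo_tool(
  deltas=[
    {"slide": [0,0.03,0],"spin": 0},
  ],
)

```text
time_s: 19.65
tcp_pos: [0.596, 0.0814, 0.1515]
ee_rot: [[0.729, 0.684, -0.027], [0.684, -0.729, -0.031], [-0.041, 0.004, -0.999]]
wrist_force: [1.6, -5.7, 3.4]
gripper_width: 0.199
```

```bash
python3 - <<'E'
from h import *
for i in range(3): w=cap("wrist","w29")
S=st();print(S["wrist_force"][:2]@XT);crop(w,110,20,230,120,6.5,"w29z")
E
```

```text
t 19.8 tcp [0.5961 0.0812 0.1515] phi 43.17 z [-0.027 -0.031 -0.999] w 17.4 F [ 1.  -5.7  4. ] rel shoe xt,yt,z 3.0 0.7 85.5
-4.890938307713304
```

View pics/w29z.png

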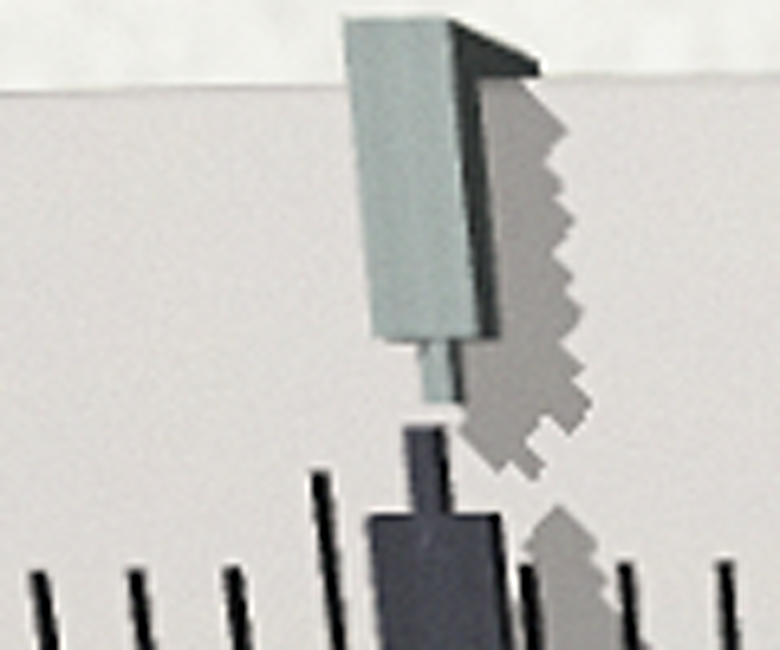

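>>> servo_tool(
  deltas=[
    {"slide": [0,-0.055,0],"spin": 0},
  ],
)

```text
time_s: 19.9
tcp_pos: [0.5958, 0.0816, 0.1516]
ee_rot: [[0.729, 0.684, -0.027], [0.683, -0.729, -0.032], [-0.041, 0.005, -0.999]]
wrist_force: [2.6, -5.2, 4.3]
gripper_width: 0.197
```

```bash
python3 - <<'E'
from h import *
for i in range(4): w=cap("wrist","w30")
S=st();print(S["wrist_force"][:2]@XT);crop(w,110,20,230,120,6.5,"w30z")
E
```

```text
t 20.1 tcp [0.5957 0.0816 0.1516] phi 43.16 z [-0.027 -0.032 -0.999] w 17.5 F [ 2.6 -6.   3.6] rel shoe xt,yt,z 3.6 0.7 85.6
-6.179210112277277
```

View pics/w30z.png

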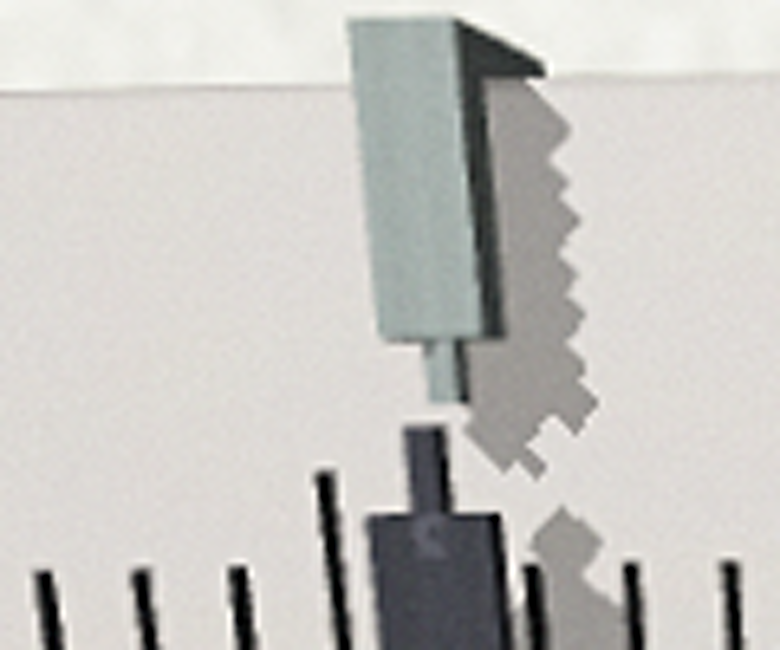

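```bash
python3 - <<'E'
from h import *
t0=sense()["time_s"]
for i in range(48):
    w=cap("wrist")
    if i in (20,): crop(w,110,20,230,120,6.5,"w31a")
crop(w,110,20,230,120,6.5,"w31b");S=st();print(S["time_s"]-t0)
E
```

```text
t 22.5 tcp [0.5958 0.0817 0.1516] phi 43.16 z [-0.027 -0.032 -0.999] w 17.5 F [ 2.2 -5.1  3.8] rel shoe xt,yt,z 3.6 0.7 85.6
2.3999999999999986
```

View pics/w31b.png

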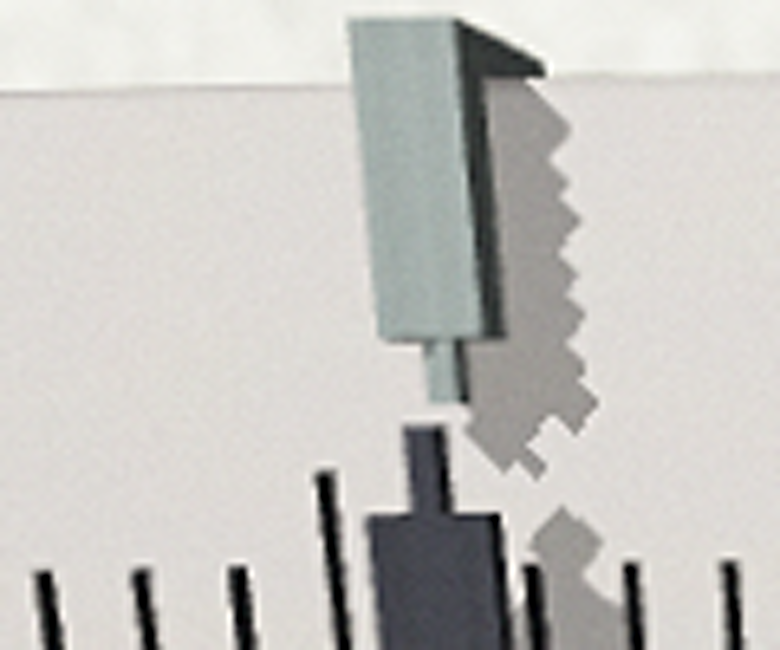

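>>> servo_tool(
  deltas=[
    {"slide": [0,0.08,0],"spin": 0},
    {"slide": [0,0.1,0],"spin": 0},
    {"slide": [0,0.1,0],"spin": 0},
    {"slide": [0,0.1,0],"spin": 0},
    {"slide": [0,0.1,0],"spin": 0},
    {"slide": [0,0.1,0],"spin": 0},
    {"slide": [0,0.1,0],"spin": 0},
    {"slide": [0,0.1,0],"spin": 0},
    {"slide": [0,0.1,0],"spin": 0},
    {"slide": [0,0.1,0],"spin": 0},
  ],
)

```text
time_s: 23.5
tcp_pos: [0.614, 0.0622, 0.1514]
ee_rot: [[0.729, 0.684, -0.028], [0.683, -0.73, -0.031], [-0.042, 0.004, -0.999]]
wrist_force: [1.0, -3.7, 4.0]
gripper_width: 0.203
```

```bash
python3 - <<'E'
from h import *
w=cap("wrist","w32");S=st();print(S["wrist_force"][:2]@XT)
E
```

```text
t 23.55 tcp [0.6144 0.0619 0.1514] phi 43.12 z [-0.027 -0.032 -0.999] w 17.5 F [ 0.7 -3.7  4. ] rel shoe xt,yt,z -23.6 0.4 85.4
-3.2017417792592524
```

View pics/w32.png

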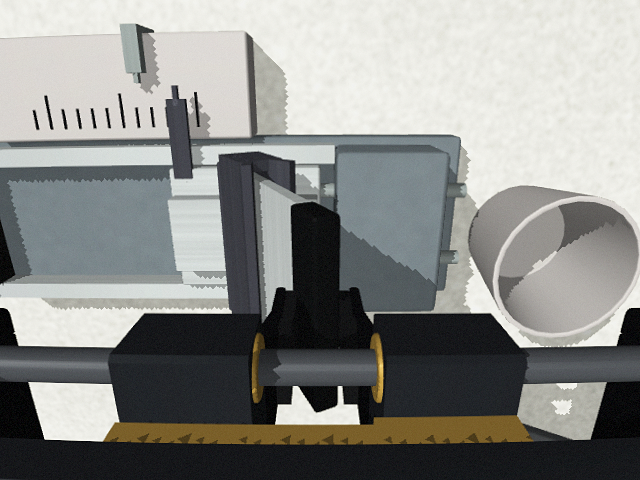

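>>> servo_tool(
  deltas=[
    {"slide": [0,0.08,0],"spin": 0},
    {"slide": [0,0.08,0],"spin": 0},
    {"slide": [0,0.08,0],"spin": 0},
    {"slide": [0,0.06,0],"spin": 0},
    {"slide": [0,0.06,0],"spin": 0},
    {"slide": [0,0.06,0],"spin": 0},
  ],
)

```text
time_s: 24.15
tcp_pos: [0.6216, 0.0543, 0.1513]
ee_rot: [[0.729, 0.684, -0.028], [0.683, -0.73, -0.031], [-0.042, 0.003, -0.999]]
wrist_force: [-0.4, -2.6, 4.1]
gripper_width: 0.2
```

```bash
python3 - <<'E'
from h import *
w=cap("wrist","w33");S=st();print(S["wrist_force"][:2]@XT)
E
```

```text
t 24.2 tcp [0.6217 0.0542 0.1513] phi 43.12 z [-0.028 -0.031 -0.999] w 17.3 F [ 0.4 -3.6  5. ] rel shoe xt,yt,z -34.2 0.3 85.3
-2.919181458181083
```

View pics/w33.png

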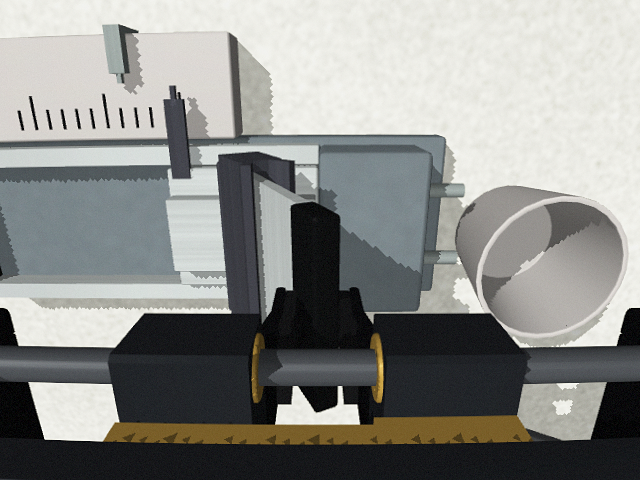

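>>> servo_tool(
  deltas=[
    {"slide": [0,0.06,0.02],"spin": 0},
    {"slide": [0,0.06,0.02],"spin": 0},
    {"slide": [0,0.06,0.02],"spin": 0},
    {"slide": [0,0.06,0.02],"spin": 0},
    {"slide": [0,0.06,0.03],"spin": 0},
    {"slide": [0,0.06,0.03],"spin": 0},
  ],
)

```text
time_s: 24.8
tcp_pos: [0.627, 0.0489, 0.1501]
ee_rot: [[0.728, 0.685, -0.029], [0.684, -0.729, -0.029], [-0.041, 0.001, -0.999]]
wrist_force: [-2.1, -2.2, 8.4]
gripper_width: 0.201
```

```bash
python3 - <<'E'
from h import *
w=cap("wrist","w34");S=st();print(S["wrist_force"][:2]@XT,S["moment"])
E
```

```text
t 24.85 tcp [0.6271 0.0488 0.1501] phi 43.21 z [-0.029 -0.029 -0.999] w 17.5 F [-1.3 -1.7  7.8] rel shoe xt,yt,z -41.8 -0.0 84.1
-0.355211072705037 [-0.2513519   0.77543238  0.00869633]
```

View pics/w34.png

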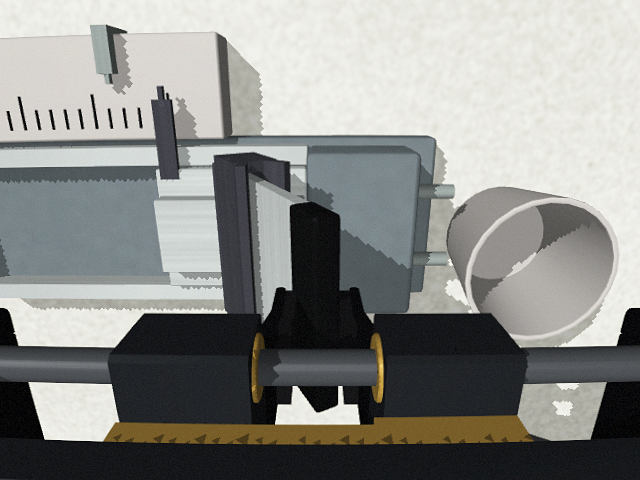

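>>> servo_tool(
  deltas=[
    {"slide": [0,0.08,0.05],"spin": 0},
    {"slide": [0,0.08,0.05],"spin": 0},
    {"slide": [0,0.08,0.05],"spin": 0},
    {"slide": [0,0.08,0.05],"spin": 0},
  ],
)

```text
time_s: 25.25
tcp_pos: [0.6312, 0.0447, 0.1489]
ee_rot: [[0.727, 0.686, -0.03], [0.685, -0.728, -0.026], [-0.04, -0.002, -0.999]]
wrist_force: [-3.3, -1.4, 9.8]
gripper_width: 0.205
```

```bash
python3 - <<'E'
from h import *
w=cap("wrist","w35");S=st();print(S["wrist_force"][:2]@XT,S["moment"])
E
```

```text
t 25.3 tcp [0.6313 0.0445 0.1489] phi 43.31 z [-0.03  -0.026 -0.999] w 17.3 F [-3.1 -1.2  9.2] rel shoe xt,yt,z -47.9 -0.3 82.9
1.1718835990634116 [0.10601663 1.24449128 0.0387554 ]
```

>>> servo_tool(
  deltas=[
    {"slide": [0,0.02,0.03],"spin": 0},
    {"slide": [0,0.02,0.03],"spin": 0},
    {"slide": [0,0,0],"spin": 0},
    {"slide": [0,0,0],"spin": 0},
    {"slide": [0,0,0],"spin": 0},
  ],
  gripper=160,
)

```text
time_s: 25.8
tcp_pos: [0.6315, 0.0458, 0.1445]
ee_rot: [[0.727, 0.686, -0.032], [0.685, -0.728, -0.023], [-0.039, -0.005, -0.999]]
wrist_force: [0.4, -1.2, 1.2]
gripper_width: 0.368
```

```bash
python3 - <<'E'
from h import *
w=cap("wrist","w36");S=st();print(S["wrist_force"][:2]@XT,S["moment"])
E
```

```text
t 25.85 tcp [0.6314 0.0458 0.1445] phi 43.3 z [-0.032 -0.023 -0.999] w 32.0 F [ 0.4 -0.6 -0.1] rel shoe xt,yt,z -46.9 -1.2 78.5
-0.6761083268437779 [-0.26269007 -0.28872487  0.00390099]
```

View pics/w36.png

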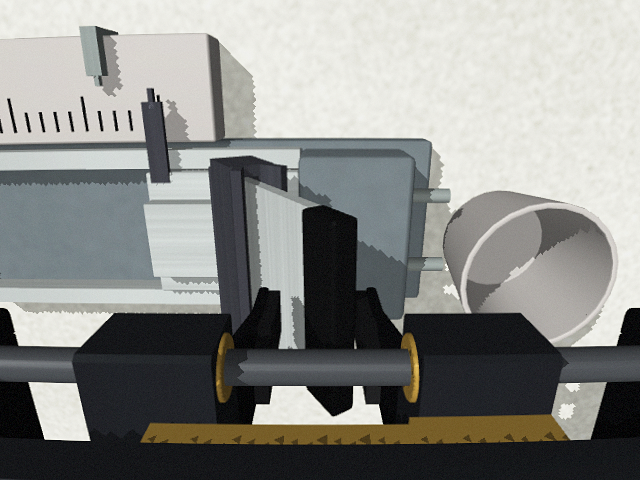

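>>> servo_tool(
  deltas=[
    {"slide": [0,0.2,0],"spin": 0},
    {"slide": [0,0.22,0],"spin": 0},
    {"slide": [0,0,0],"spin": 0},
  ],
)

```text
time_s: 26.15
tcp_pos: [0.6388, 0.0383, 0.1435]
ee_rot: [[0.727, 0.686, -0.033], [0.685, -0.728, -0.022], [-0.039, -0.006, -0.999]]
wrist_force: [0.5, -0.8, -0.4]
gripper_width: 0.376
```

```bash
python3 - <<'E'
from h import *
w=cap("wrist","w37");S=st();print(S["wrist_force"][:2]@XT,S["moment"])
E
```

```text
t 26.2 tcp [0.6385 0.0384 0.1434] phi 43.31 z [-0.033 -0.022 -0.999] w 32.2 F [-0.9  0.3 -0.5] rel shoe xt,yt,z -57.2 -1.4 77.4
0.8827271109015746 [ 0.03403091 -0.14301507 -0.01100444]
```

View pics/w37.png

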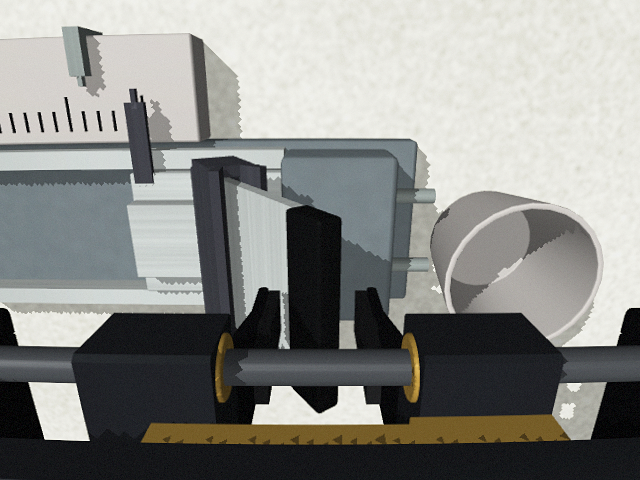

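Free-standing in the slot. Raise, shut the fingers, and check/press home from above.

>>> servo_tool(
  deltas=[
    {"slide": [0,0,-0.5],"spin": 0},
    {"slide": [0,0,-0.8],"spin": 0},
    {"slide": [0,0,-0.4],"spin": 0},
  ],
)

```text
time_s: 26.5
tcp_pos: [0.6391, 0.0391, 0.1866]
ee_rot: [[0.727, 0.685, -0.037], [0.685, -0.728, -0.023], [-0.043, -0.009, -0.999]]
wrist_force: [0.4, 0.8, 0.5]
gripper_width: 0.372
```

>>> servo_tool(
  deltas=[
    {"slide": [0,0,0],"spin": 0},
    {"slide": [0,0,0],"spin": 0},
    {"slide": [0,0,0],"spin": 0},
    {"slide": [0,0,0],"spin": 0},
    {"slide": [0,0,0],"spin": 0},
  ],
  gripper=255,
)

```text
time_s: 27.0
tcp_pos: [0.639, 0.0395, 0.1877]
ee_rot: [[0.727, 0.686, -0.036], [0.685, -0.728, -0.022], [-0.041, -0.008, -0.999]]
wrist_force: [0.6, -0.5, 0.6]
gripper_width: 0.037
```

```bash
python3 - <<'E'
from h import *
w=cap("wrist","w38");S=st();s=cap("side");crop(s,265,150,345,245,6.3,"s38")
E
```

```text
t 27.05 tcp [0.639  0.0395 0.1876] phi 43.3 z [-0.036 -0.022 -0.999] w 1.8 F [ 0.3 -0.7  0.3] rel shoe xt,yt,z -56.7 -2.5 121.6
```

View pics/s38.png

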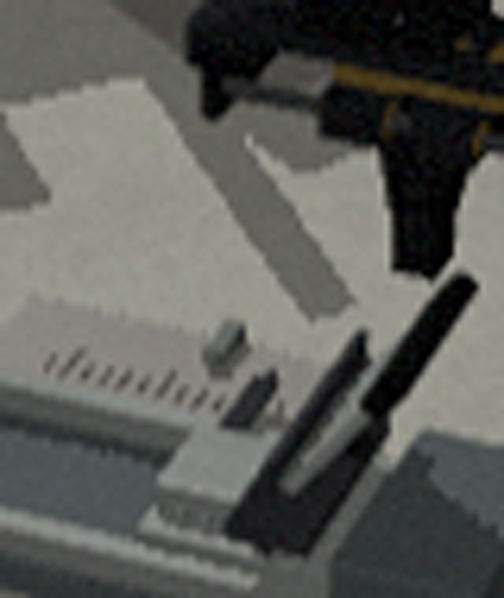

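View pics/w38.png

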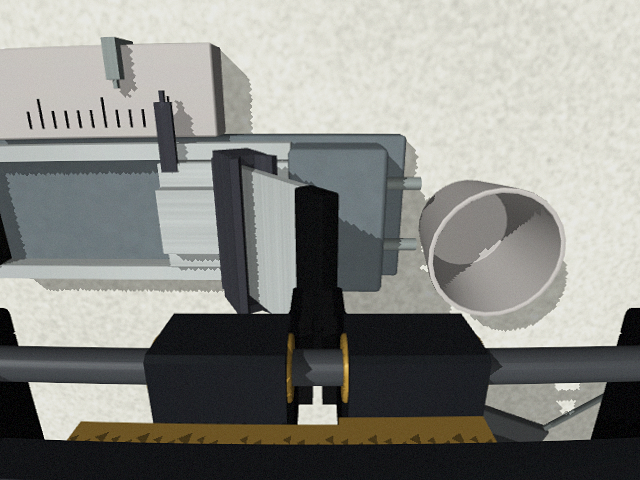

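>>> servo_tool(
  deltas=[
    {"slide": [0,0,0.4],"spin": 0},
    {"slide": [0,0,0.4],"spin": 0},
    {"slide": [0,0.04,0.15],"spin": 0},
    {"slide": [0,0,0.1],"spin": 0},
  ],
)

```text
time_s: 27.5
tcp_pos: [0.639, 0.0378, 0.1591]
ee_rot: [[0.727, 0.686, -0.035], [0.685, -0.728, -0.023], [-0.041, -0.008, -0.999]]
wrist_force: [0.8, -0.8, 8.5]
gripper_width: 0.003
```

>>> servo_tool(
  deltas=[
    {"slide": [0,0,0.1],"spin": 0},
  ],
)

```text
time_s: 27.6
tcp_pos: [0.64, 0.0372, 0.1584]
ee_rot: [[0.726, 0.686, -0.033], [0.686, -0.727, -0.024], [-0.041, -0.005, -0.999]]
wrist_force: [-1.7, -0.6, 12.4]
gripper_width: 0.004
```

>>> servo_tool(
  deltas=[
    {"slide": [0,0,0.1],"spin": 0},
  ],
)

```text
time_s: 27.7
tcp_pos: [0.6407, 0.0366, 0.1585]
ee_rot: [[0.726, 0.687, -0.03], [0.687, -0.726, -0.026], [-0.04, -0.002, -0.999]]
wrist_force: [-2.8, 0.3, 10.8]
gripper_width: 0.005
```

>>> servo_tool(
  deltas=[
    {"slide": [0,0,-0.4],"spin": 0},
    {"slide": [0,0,-1],"spin": 0},
    {"slide": [0,0,-1],"spin": 0},
    {"slide": [0,0,-1],"spin": 0},
    {"slide": [0,0,-0.6],"spin": 0},
  ],
)

```text
time_s: 28.2
tcp_pos: [0.6428, 0.039, 0.2606]
ee_rot: [[0.726, 0.687, -0.035], [0.686, -0.727, -0.027], [-0.044, -0.005, -0.999]]
wrist_force: [0.0, 0.1, -1.3]
gripper_width: 0.007
```

```bash
python3 - <<'E'
from h import *
w=cap("wrist","w40");S=st();s=cap("side","s40f");crop(s,265,150,345,245,6.3,"s40");t=cap("top");crop(t,140,160,340,300,4,"t40")
crop(w,60,40,240,160,4.4,"w40z")
E
```

```text
t 28.25 tcp [0.6439 0.039  0.2632] phi 43.4 z [-0.031 -0.026 -0.999] w 0.2 F [1.6 0.7 3.6] rel shoe xt,yt,z -60.4 -5.8 197.2
```

View pics/w40.png

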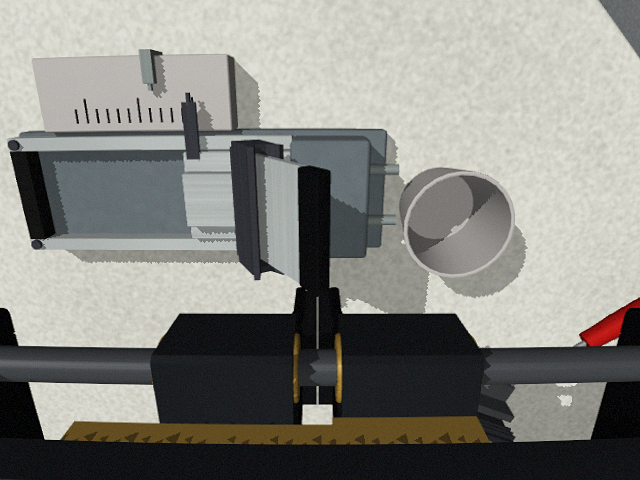

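View pics/s40f.png

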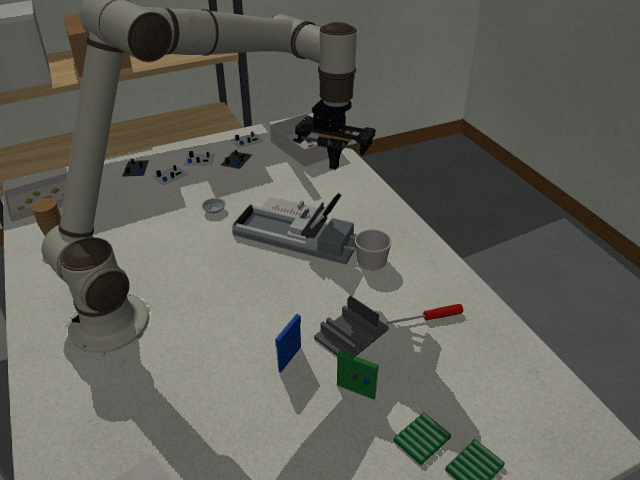

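View pics/t40.png

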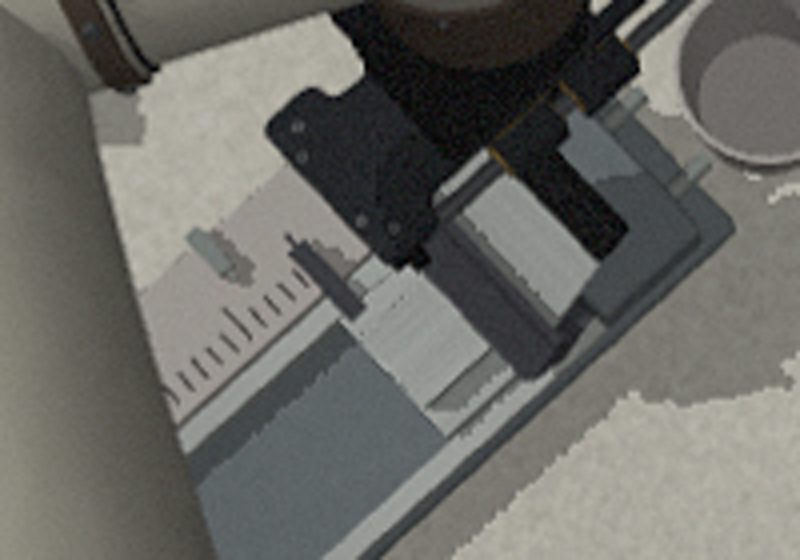

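```bash
python3 - <<'E'
from h import *
S=st();print(r.finish_job())
E
```

```text
t 28.35 tcp [0.6424 0.0391 0.259 ] phi 43.38 z [-0.036 -0.026 -0.999] w 0.4 F [ 0.6  0.4 -1.5] rel shoe xt,yt,z -59.3 -4.7 193.0
the job is handed in; nothing more can be done
None
```

The board is seated in the leaning slot, the pull was made and held, and the job was handed in at 28.4 s with the robot touching nothing.

**What I did**
- **Insert:** The moves could not tilt the tool. I set the board's bottom edge upright into the flared mouth, opened the fingers a little, and let it lean back and slide down between them. I then pressed it home from above with shut fingers.
- **Pull:** I turned the wrist half round to see the scale, gripped the rail and drew the carriage out in small steps.
- **Hold and return:** I held it still for 2.4 s, with pictures at the start and end showing no change. I then eased the carriage back at about 20–30 mm/s, released the board and backed off.

**Last checks**
- **Seating:** Pressing on the rail met a hard stop at 158–159 mm height, the same before and after the pull. That fits a fully home board leaning about 36°, which is the slot's play beyond 30°. The camera views alone could not settle the depth to better than a few mm.
- **Alignment:** During the hold the pointer was about 0.3 mm short of the marker, give or take 0.5 to 1 mm. The estimate rests on correcting for the pointer tip being about 7 mm higher than the marker tip; only the wrist camera could see both.
- **Overshoot:** While adjusting, the pointer was briefly about 0.5 to 1 mm past the marker. I eased it back before the hold.
- **After release:** The pointer was back at its starting place. The marker, rack, heatsink, tub and dish, screwdriver and look-alikes looked undisturbed.
- **Forces:** The highest force I read was about 22 N.

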